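Clear the carving bench and lay the lino blocks out for inking

ROBOT

A 6-joint arm with a two-finger parallel gripper is mounted at the origin on the work surface. World frame = base frame: x ahead of the robot, y to its left, z up, the work surface at z = 0. Lengths are in m, angles in rad, forces in N, time in s.
With the tool pointing down it reaches from about 0.3 to 0.775 m from the base axis. Payload 14.6 kg.
Tool frame: the origin (TCP) lies on the centre line of the jaws, within the pads' length; the fingertips stand 19 mm ahead of it and the grasp point (between the pads) is the TCP; z points along the fingers, y is the line along which they close (so a half turn about z gives the same grasp; the last joint's range is limited). The gripper opens to 94 mm and grips with 3 to 60 N. Pads are 16 mm wide; open, the fingers measure 119 mm over their backs; the gripper's body (75 mm by 177 mm) begins 78 mm behind the grasp point.
Start: joints at [-1.326, 0.3, 1.521, -0, 1.321, -0.067], TCP at [0.169, -0.523, 0.224] pointing down, gripper open.
Joint ranges: [-3.03, 3.03], [-0.79, 2.21], [0.23, 2.52], [-1.04, 4.18], [0, 3.07], [-2.55, 2.55]. Speed limits (rad/s): [2.22, 2.22, 2.57, 3.14, 3.14, 3.14].

INTERFACE

Orientations are given as [roll, pitch, yaw] about the fixed x, y, z axes, in that order (R = Rz(yaw) Ry(pitch) Rx(roll)).
In Python, from station import get_obs, camera, workorder gives the robot as it stands.
- The arm moves only by the tool play_rows, never from a script. Its argument "motion" is a list that holds one entry, the list of rows, each a list of 7 numbers: the shift along the tool's x, y, z as a fraction of full scale, then the turn, a rotation vector about the tool's x, y, z as a fraction of full scale, then the opening, from -1 (shut) to 1 (fully open). In form: [[[x, y, z, ax, ay, az, grip], ...]]. A call has 1 to 10 rows; each row is the pose to reach, as a shift and turn from the pose commanded when the call began, along the tool's axes at that moment, turning the shorter way round; what a row does not reach only later rows make up. Full scale, the value 1, is 0.25 m for a shift and 2 pi rad for a turn. A row lasts 1/10 s, in which the tool goes at most 50 mm and 8.59 degrees, less where a joint would pass 70% of its speed; a pose out of reach is approached as far as the arm can. A call with a number of a shift or a turn outside -1 to 1 is refused whole. A call with a gripper value outside its range is refused whole. The fingers move at their own pace and stop on an object; "grip_force" is the grip in N (left out, the last holds). Time passes only in rows, so rows that repeat a pose let the fingers close. It gives the time, the measured TCP pose, the force, the opening and the grip force at its end, in the units of the state.
- get_obs(): the state, without advancing time (a new reading comes with each control period).
- camera(name): name is "side" or "top"; returns a dict with "frame" (480x640x3 uint8, red, green, blue), "z_map" (480x640 float32, m along the optical axis (not along the pixel's ray), 0 where there is no reading), "camera_matrix" (3x3 intrinsics, pixels), "D" ([k1, k2, p1, p2, k3] as OpenCV has them; the pictures are not rectified), "T" (4x4, takes a point from camera to world coordinates). Camera axes: x right, y up, looking along -z (the intrinsics and any distortion apply to the point x, -y, -z); pixel columns grow to the right and rows downward; lengths in m; the calibration is good to about 2 mm. A picture is of the moment at which its call begins.
- workorder.hand_in(): hands the job in; it is judged then, once.
The state is a dict: "time_s": time; "qpos": joint angles; "joint_vel": joint speeds; "tau": joint torques, N m; "ee_pos": TCP position; "eef_rot": TCP orientation; "force": force on the tool from outside, world axes, zero at the start; "moment": the same for the moment, N m; "grip_width": finger opening in m; "grip_force": force on a finger pad.
Only numpy, scipy, OpenCV 4.12 (cv2) and the standard library are available. Lean on these libraries where they do the work, as an engineer would, in place of code of your own. Each camera call takes 0.05 s, during which the arm holds its last target. There are 200 camera calls.

TASK

Get the low wooden bench ready for inking: with the mallet, knock both steel bench dogs down flush with the bench top (never push them with the gripper), and put the mallet back in its cradle. Turn over every lino block that lies carved face down on the table and lay it flat on the bench, carved face up, wholly on the top and with its long side running along the bench from left to right, parallel to its long edges. Leave the other things on the table where they are.

Things in the scene. Friction and masses are not known exactly. Their poses are not given: they have to be found in the camera images.
- bench_top (a point): centre of the top of the low pale wooden bench (fixed; its place and yaw vary). The top is 240 mm (x, front to back) x 320 mm (y, left to right) and 58 mm above the table; z up, x away from the robot. A fixed shelf of tins, 118 mm high, lines the table's far edge beyond x = 0.83
- dog_left (a joint): slide of the left bench dog (a steel peg in the bench, 80 mm to the left, +y, of the bench's centre), m: 0 = 25 mm proud of the bench top, 0.025 = flush with it (fully down). A spring holds it by friction wherever it is: about 9 N moves it down, and it stays
- dog_right (a joint): slide of the right bench dog (80 mm to the right, -y, of the bench's centre); as dog_left
- dog_left_top (a point): centre of the struck top of the left dog: a steel disc 25 mm across and 8 mm thick on a 19 mm shank; its height falls as the dog goes down
- dog_right_top (a point): centre of the struck top of the right dog, same size
- mallet: round carver's mallet, 0.42 kg, struck with the side of its barrel: wooden head 70 mm in diameter, 100 mm long along x; flat-sided pale handle on the same axis (24 mm wide in y, 26 mm in z) from x = -50 to -190 mm. Origin at the head's centre, x from handle to head; centre of mass at about x = -20 mm. Starts level in the cradle, handle free, axis 57 mm above the table
- cradle_seat (a point): the mallet's place in the dark wooden cradle (fixed; place and yaw vary): where the head's centre lies when home, 57 mm above the table; the mallet starts pointing along +x. The cradle is 110 mm (x) x 90 mm; the head lies between two rails along x, 44 mm apart, tops 30 mm above the table
- block_green: linocut printing block, 110 x 60 x 22 mm, 0.11 kg: a pale plywood mount with a green lino face, carved with a leaf. Starts lying carved face DOWN (plywood up) on the table. Origin at the block's centre; x along the 110 mm length, y along the 60 mm width, z out of the carved face. May be absent (None): three or four blocks are present
- block_blue: linocut printing block, 110 x 60 x 22 mm, 0.11 kg: a pale plywood mount with a blue lino face, carved with a sun and waves. Starts lying carved face DOWN (plywood up) on the table. Origin at the block's centre; x along the 110 mm length, y along the 60 mm width, z out of the carved face. May be absent (None): three or four blocks are present
- block_red: linocut printing block, 110 x 60 x 22 mm, 0.11 kg: a pale plywood mount with a terracotta red lino face, carved with a shell of arcs. Starts lying carved face DOWN (plywood up) on the table. Origin at the block's centre; x along the 110 mm length, y along the 60 mm width, z out of the carved face. May be absent (None): three or four blocks are present
- block_grey: linocut printing block, 110 x 60 x 22 mm, 0.11 kg: a pale plywood mount with a grey lino face, carved with a row of hills. Starts lying carved face DOWN (plywood up) on the table. Origin at the block's centre; x along the 110 mm length, y along the 60 mm width, z out of the carved face. May be absent (None): three or four blocks are present
- brayer: ink roller with a red handle and blue roller, about 170 x 105 x 40 mm; to be left alone; origin on its underside
- jar: glass jar of bolts, 76 mm diameter, 90 mm high; to be left alone; origin on its underside
- tape: black and orange tape measure, 75 x 70 x 38 mm; to be left alone; origin on its underside
- ink_tube: green ink tube, 120 x 40 x 30 mm, lying; to be left alone; origin on its underside
- ink_tin: grey ink tin, 72 mm diameter, 75 mm high; to be left alone; origin on its underside
- water_bottle: blue drinking bottle, 76 mm diameter, 180 mm high; to be left alone; origin on its underside

How it is judged:
By the outcome, as a careful person would: the job done as asked, in the order asked, and still so for the second after the job is handed in, with the robot touching nothing.
Of block_green, block_blue, block_red, block_grey only 3 to 4 are there at a start; the rules pass over those that are not, and their reading is None.
At some moment in a run one of block_green, block_blue, block_red, block_grey may be knocked a few centimetres aside while the robot is not near it.
It also fails if it takes over 210 s, if anything falls off the work surface, if the arm or the gripper's body presses on something with over 40 N, if the wrist force passes 120 N, or if a joint passes its speed limit or range.

## Working session

There is one attempt and no reset: what is moved stays moved. The work goes in short steps, Python scripts to look and compute and a tool call to move; the robot and the scene stay as the last step left them, time stands still between calls to the robot, and variables do not carry over. Pictures are saved under pics/ and viewed, at most 14 in all, crops included, and the job is handed in when it is done.

Besides the shell and the picture viewer there is one more tool, called after "Request:" by a JSON object that holds its "op" and its "data". play_rows: Moves the arm, as the interface text tells. Its arguments: {"type":"object","properties":{"motion":{"type":"array"},"grip_force":{"type":"number"}},"required":["motion"]}

```bash
ls; mkdir -p pics; cat > h.py <<'E'
import numpy as np, cv2
from station import get_obs, camera
def grab(n):
    c=camera(n); return c
def save(c,name): cv2.imwrite('pics/'+name,c['frame'][:,:,::-1])
def cast(c,uv,z):
    uv=np.array(uv,float).reshape(-1,1,2)
    p=cv2.undistortPoints(uv,np.array(c['camera_matrix']),np.array(c['D'],float)).reshape(-1,2)
    d=np.c_[p[:,0],-p[:,1],-np.ones(len(p))]
    T=np.array(c['T']); w=d@T[:3,:3].T; o=T[:3,3]
    return o+w*((z-o[2])/w[:,2])[:,None]
def cloud(c):
    h,w=c['z_map'].shape
    v,u=np.mgrid[0:h,0:w]
    uv=np.stack([u,v],-1).reshape(-1,1,2).astype(float)
    p=cv2.undistortPoints(uv,np.array(c['camera_matrix']),np.array(c['D'],float)).reshape(-1,2)
    z=c['z_map'].reshape(-1)
    P=np.c_[p[:,0]*z,-p[:,1]*z,-z]
    T=np.array(c['T']); W=P@T[:3,:3].T+T[:3,3]; W[z==0]=np.nan
    return W.reshape(h,w,3)
E
python3 - <<'E'
from h import *
for n in('top','side'):
    c=grab(n); save(c,n+'0.png'); print(n,np.round(c['T'],3).tolist(),np.round(c['camera_matrix'],1).tolist(),c['D'])
print(get_obs())
E
```

```text
pics
top [[0.005, 0.993, -0.115, 0.453], [-1.0, 0.005, 0.0, -0.045], [0.001, 0.115, 0.993, 1.157], [0.0, 0.0, 0.0, 1.0]] [[550.2, 0.0, 320.7], [0.0, 550.2, 233.8], [0.0, 0.0, 1.0]] [-0.11801732  0.          0.          0.          0.        ]
side [[-0.844, 0.261, -0.469, 0.013], [-0.537, -0.438, 0.721, 0.832], [-0.017, 0.86, 0.51, 0.713], [0.0, 0.0, 0.0, 1.0]] [[457.2, 0.0, 318.1], [0.0, 457.2, 240.0], [0.0, 0.0, 1.0]] [0.03013197 0.         0.         0.         0.        ]
{'time_s': 0.1, 'qpos': array([-1.32561977e+00,  3.00415845e-01,  1.52149839e+00, -2.26269051e-05,
        1.32069673e+00, -6.65556596e-02]), 'joint_vel': array([ 2.19409594e-03, -7.26659001e-04, -4.86894465e-05, -2.01729449e-03,
       -2.08050035e-04,  8.45053435e-04]), 'tau': array([-1.10483732e-03, -5.32649517e+01, -3.53286695e+01,  7.08448444e-02,
        2.35108612e-02, -8.09474659e-05]), 'ee_pos': array([ 0.16865394, -0.52328524,  0.22395161]), 'eef_rot': array([-3.14057514e+00, -4.58554671e-05,  3.11737803e-01]), 'force': array([0.25340014, 0.46924572, 0.49183463]), 'moment': array([-0.00786934, -0.05185348,  0.05403219]), 'grip_force': 0.0, 'grip_width': 0.09392427484346264}
```

View pics/top0.png

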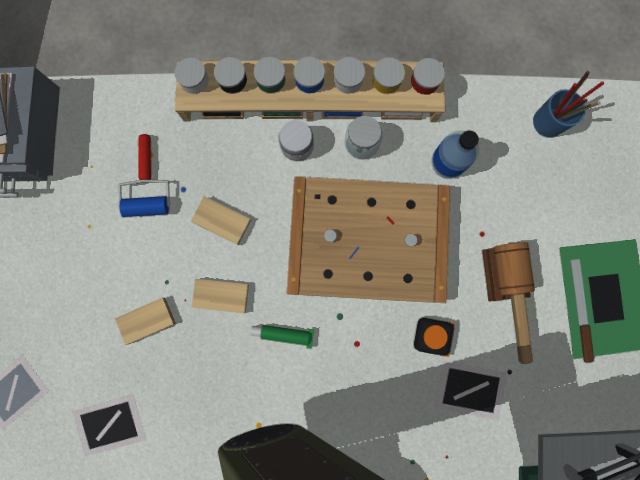

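View pics/side0.png

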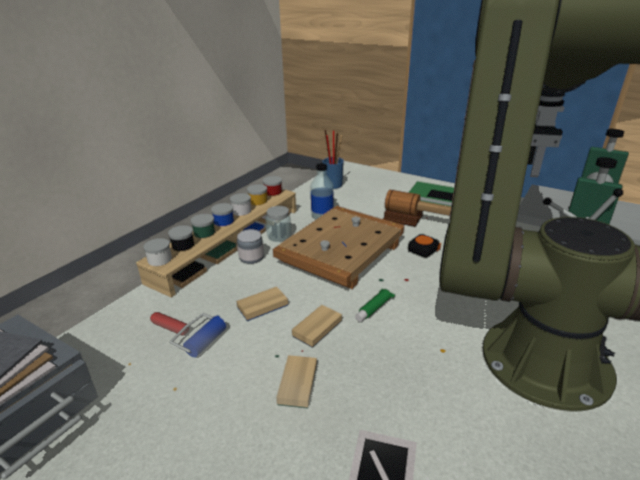

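The top view shows three plywood-up blocks at about (222,220), (221,295) and (146,320). The bench spans (288–450, 178–302), with dogs at (331,236) and (411,240). The mallet lies at (515,270) with its handle running down to (525,360), the tape is at (435,336) and the tube at (287,335). The side view agrees and shows no fourth block.

```bash
cat > meas.py <<'E'
from h import *
def rect(P):
    r=cv2.minAreaRect((P[:,:2]*1000).astype(np.float32)); (cx,cy),(w,h),a=r
    if w<h: w,h,a=h,w,a+90
    a=(a+90)%180-90
    return round(cx,1),round(cy,1),round(w,1),round(h,1),round(a,1)
def comps(c,lo,hi,amin,box=None):
    W=cloud(c); m=(W[...,2]>lo)&(W[...,2]<hi)
    if box is not None:
        x0,x1,y0,y1=box; m&=(W[...,0]>x0)&(W[...,0]<x1)&(W[...,1]>y0)&(W[...,1]<y1)
    n,l,s,cen=cv2.connectedComponentsWithStats(m.astype(np.uint8),connectivity=4)
    out=[]
    for i in range(1,n):
        if s[i,4]>=amin:
            k=l==i; P=W[k]; P=P[~np.isnan(P[:,0])]
            out.append((np.round(cen[i]).astype(int).tolist(),int(s[i,4]),rect(P),(np.round(np.median(P,0)*1000,1)).tolist(),c['frame'][k].mean(0).astype(int).tolist()))
    return out
E
python3 - <<'E'
from meas import *
c=grab('top')
for nm,a in [('blocks',(.016,.030,150)),('bench',(.05,.066,2000)),('dogs',(.076,.092,30,(.3,.83,-.3,.2))),('mallet',(.06,.1,100,(.2,.83,-.6,-.25))),('tall',(.03,.3,100,(.2,.8,-.6,.5)))]:
    print(nm)
    for o in comps(c,*a): print(o)
E
```

```text
blocks
([51, 130], 294, (809.9, 549.7, 219.6, 8.2, -1.1), [811.3, 549.6, 23.0], [41, 43, 46])
([222, 113], 178, (843.8, 169.0, 79.9, 10.9, -87.1), [843.3, 166.9, 25.1], [33, 30, 27])
([342, 114], 150, (843.6, -91.3, 79.8, 8.5, -89.6), [842.3, -92.0, 25.0], [26, 43, 79])
([403, 114], 172, (844.1, -219.2, 81.0, 11.5, 88.9), [843.2, -220.7, 25.1], [96, 94, 92])
([146, 170], 862, (712.1, 329.7, 176.0, 110.5, 0.3), [719.4, 331.4, 24.0], [116, 62, 63])
([220, 219], 1471, (614.5, 165.9, 111.2, 60.1, 64.0), [614.6, 165.5, 21.5], [171, 148, 110])
([492, 274], 184, (501.6, -404.1, 107.0, 12.4, 6.7), [506.0, -401.6, 26.3], [65, 43, 30])
([219, 296], 1568, (455.7, 163.2, 112.6, 60.6, 84.6), [455.0, 162.9, 21.5], [172, 149, 111])
([144, 321], 1528, (401.2, 321.2, 112.4, 61.3, -65.6), [401.6, 319.9, 21.2], [171, 149, 111])
([282, 335], 705, (375.9, 33.0, 126.7, 32.2, 83.4), [378.4, 32.3, 25.4], [53, 105, 69])
([587, 343], 313, (355.3, -607.9, 78.7, 23.0, 6.7), [356.2, -607.9, 18.9], [72, 50, 35])
bench
([369, 239], 18350, (572.4, -143.2, 321.0, 241.7, 86.8), [568.6, -142.5, 57.8], [137, 110, 78])

[... 688 characters left out ...]
8, 76.0, 53.9, 90.0), [771.1, -130.8, 88.0], [119, 125, 125])
([295, 141], 954, (772.0, 7.7, 72.7, 55.5, -89.5), [769.6, 6.9, 73.6], [137, 139, 144])
([456, 153], 1616, (741.7, -316.6, 77.0, 70.8, 47.4), [731.8, -306.9, 122.2], [56, 73, 94])
([369, 239], 18653, (572.4, -143.2, 321.0, 241.7, 86.8), [568.9, -142.3, 57.8], [137, 110, 79])
([142, 206], 703, (641.1, 327.8, 96.9, 35.6, -86.2), [639.9, 327.1, 36.5], [27, 63, 133])
([516, 289], 2864, (442.0, -443.9, 241.7, 72.9, 8.2), [483.4, -437.4, 75.1], [112, 84, 56])
([435, 337], 1110, (374.3, -277.6, 73.2, 68.6, 79.3), [374.0, -277.1, 37.4], [86, 53, 29])
([263, 438], 1543, (225.0, 43.9, 167.2, 13.3, -74.3), [226.9, 48.1, 254.3], [34, 35, 31])
```

```bash
cat > plan.py <<'E'
import numpy as np, json
from scipy.spatial.transform import Rotation as Ro, Slerp
def down(yaw): return Ro.from_euler('xyz',[np.pi,0,yaw])
def g(mm): return round(mm/94*2-1,2)
def load():
    s=json.load(open('cmd.json')); return np.array(s['p']),Ro.from_quat(s['q'])
def store(p,R): json.dump(dict(p=list(map(float,p)),q=list(map(float,R.as_quat()))),open('cmd.json','w'))
def sync():
    from station import get_obs
    o=get_obs(); store(o['ee_pos'],Ro.from_euler('xyz',o['eef_rot'])); return o
def plan(segs,dry=False):
    """segs: (pos m, R, grip mm, mm/row, settle rows[, deg/row])"""
    p,R=load(); rows=[]
    for s in segs:
        q,Q,gr,v,st=s[:5]; dv=s[5] if len(s)>5 else 7.5; q=np.array(q,float)
        d=(R.inv()*Q).magnitude()*180/np.pi
        n=int(max(np.ceil(np.linalg.norm(q-p)*1000/v-1e-6),np.ceil(d/dv-1e-6),0))
        sl=Slerp([0,1],Ro.concatenate([R,Q]))
        for i in range(1,n+1): rows.append((p+(q-p)*i/n,sl(i/n),g(gr)))
        rows+= [(q,Q,g(gr))]*st
        p,R=q,Q
    p,R=load()
    for k in range(0,len(rows),10):
        out=[]
        for q,Q,gr in rows[k:k+10]:
            a=np.round(R.inv().apply(q-p)/.25,3); b=np.round((R.inv()*Q).as_rotvec()/2/np.pi,3)
            out.append([float(x)+0 for x in a]+[float(x)+0 for x in b]+[gr])
        p,R=p+R.apply(a*.25),R*Ro.from_rotvec(b*2*np.pi)
        print('[['+','.join('['+','.join('%g'%x for x in r)+']' for r in out)+']]')
    store(p,R)
E
python3 - <<'E'
from meas import *
from plan import *
c=grab('top'); W=cloud(c)
b=(W[...,0]>.28)&(W[...,0]<.8)&(W[...,1]>-.55)&(W[...,1]<-.37)
h=W[b&(W[...,2]>.06)&(W[...,2]<.08)&(W[...,0]<.44)]
v=cv2.fitLine((h[:,:2]*1000).astype(np.float32),cv2.DIST_L2,0,.01,.01).ravel(); print('handle',v,np.degrees(np.arctan2(v[1],v[0])),rect(h),np.median(h[:,2]))
H=W[b&(W[...,2]>.08)]; print('head',rect(H),H[:,2].max())
for y in(.012,-.0,-.05,-.15,-.25,-.29):
    m=(abs(W[...,1]-y)<.003)&(abs(W[...,0]-.52)<.01)&(W[...,2]>.03); print(y,np.round(np.median(W[m][:,2])*1000,1))
o=sync(); 
yaw=np.radians(6.7)
hc=np.array([.5112,-.4348]); ax=np.array([np.cos(yaw),np.sin(yaw)])
gp=hc-.068*ax; print(gp)
plan([([gp[0],gp[1],.19],down(yaw),94,35,0),([gp[0],gp[1],.057],down(yaw),94,25,1),([gp[0],gp[1],.057],down(yaw),10,25,5)])
E
```

```text
handle [ 9.9398333e-01  1.0953150e-01  3.8141858e+02 -4.4916193e+02] 6.288309 (380.9, -450.3, 119.3, 26.8, 7.2) 0.06896893969495177
head (635.0, -466.2, 359.2, 81.6, -13.8) 0.09703962576081859
0.012 57.2
-0.0 57.9
-0.05 57.9
-0.15 57.7
-0.25 58.3
-0.29 57.7
[ 0.4436644  -0.44273361]
[[[0.127,0.003,0.015,0,0,0.003,1],[0.255,0.007,0.03,0,0,0.007,1],[0.382,0.01,0.045,0,0,0.01,1],[0.509,0.014,0.061,0,0,0.014,1],[0.637,0.017,0.076,0,0,0.017,1],[0.764,0.02,0.091,0,0,0.021,1],[0.891,0.024,0.106,0,0,0.024,1],[1.018,0.027,0.121,0,0,0.028,1],[1.146,0.031,0.136,0,0,0.031,1],[1.146,0.031,0.225,0,0,0.031,1]]]
[[[0,0,0.089,0,0,0,1],[0,0,0.177,0,0,0,1],[0,0,0.266,0,0,0,1],[0,0,0.355,0,0,0,1],[0,0,0.443,0,0,0,1],[0,0,0.443,0,0,0,1],[0,0,0.443,0,0,0,-0.79],[0,0,0.443,0,0,0,-0.79],[0,0,0.443,0,0,0,-0.79],[0,0,0.443,0,0,0,-0.79]]]
[[[0,0,0,0,0,0,-0.79]]]
```

```bash
python3 - <<'E'
s=open('plan.py').read()
a=s.index("    for k in range(0"); b=s.index("    store(p,R)\n",a)
s=s[:a]+'''    out=[]; 
    def flush():
        print('[['+','.join('['+','.join('%g'%x for x in r)+']' for r in out)+']]')
    for q,Q,gr in rows:
        while 1:
            a=np.round(R.inv().apply(q-p)/.25,3); b=np.round((R.inv()*Q).as_rotvec()/2/np.pi,3)
            if out and (len(out)==10 or abs(a).max()>1):
                flush(); u=np.array(out[-1]); p,R=p+R.apply(u[:3]*.25),R*Ro.from_rotvec(u[3:6]*2*np.pi); out=[]
            else: break
        out.append([float(x)+0 for x in a]+[float(x)+0 for x in b]+[gr])
    flush(); u=np.array(out[-1]); p,R=p+R.apply(u[:3]*.25),R*Ro.from_rotvec(u[3:6]*2*np.pi)
'''+s[b:]
open('plan.py','w').write(s)
E
python3 - <<'E'
from plan import *
sync(); y=np.radians(6.5); gp=[.4437,-.4425]
plan([(gp+[.19],down(y),94,40,0),(gp+[.057],down(y),94,30,1),(gp+[.057],down(y),10,25,5)])
E
```

```text
[[[0.143,0.004,0.017,0,0,0.004,1],[0.287,0.007,0.034,0,0,0.008,1],[0.43,0.011,0.051,0,0,0.012,1],[0.573,0.015,0.068,0,0,0.016,1],[0.716,0.019,0.085,0,0,0.02,1],[0.86,0.022,0.102,0,0,0.024,1]]]
[[[0.142,-0.017,0.017,0,0,0.004,1],[0.284,-0.035,0.034,0,0,0.008,1],[0.284,-0.035,0.141,0,0,0.008,1],[0.284,-0.035,0.247,0,0,0.008,1],[0.284,-0.035,0.354,0,0,0.008,1],[0.284,-0.035,0.46,0,0,0.008,1],[0.284,-0.035,0.566,0,0,0.008,1],[0.284,-0.035,0.566,0,0,0.008,1],[0.284,-0.035,0.566,0,0,0.008,-0.79],[0.284,-0.035,0.566,0,0,0.008,-0.79]]]
[[[0,0,0,0,0,0,-0.79],[0,0,0,0,0,0,-0.79],[0,0,0,0,0,0,-0.79]]]
```

Request:
{"op": "play_rows", "data": {"motion": [[[0.143, 0.004, 0.017, 0, 0, 0.004, 1], [0.287, 0.007, 0.034, 0, 0, 0.008, 1], [0.43, 0.011, 0.051, 0, 0, 0.012, 1], [0.573, 0.015, 0.068, 0, 0, 0.016, 1], [0.716, 0.019, 0.085, 0, 0, 0.02, 1], [0.86, 0.022, 0.102, 0, 0, 0.024, 1]]], "grip_force": 50}}

```text
time_s: 0.8
ee_pos: [0.3764, -0.4621, 0.1986]
eef_rot: [-3.141, 0.0, 0.16]
force: [0.1, -0.8, 0.6]
grip_width: 0.094
grip_force: 0.0
```

Request:
{"op": "play_rows", "data": {"motion": [[[0.142, -0.017, 0.017, 0, 0, 0.004, 1], [0.284, -0.035, 0.034, 0, 0, 0.008, 1], [0.284, -0.035, 0.141, 0, 0, 0.008, 1], [0.284, -0.035, 0.247, 0, 0, 0.008, 1], [0.284, -0.035, 0.354, 0, 0, 0.008, 1], [0.284, -0.035, 0.46, 0, 0, 0.008, 1], [0.284, -0.035, 0.566, 0, 0, 0.008, 1], [0.284, -0.035, 0.566, 0, 0, 0.008, 1], [0.284, -0.035, 0.566, 0, 0, 0.008, -0.79], [0.284, -0.035, 0.566, 0, 0, 0.008, -0.79]]]}}

```text
time_s: 1.8
ee_pos: [0.4442, -0.4433, 0.0592]
eef_rot: [3.14, -0.001, 0.111]
force: [-0.7, -0.0, -1.0]
grip_width: 0.0815
grip_force: 0.0
```

Request:
{"op": "play_rows", "data": {"motion": [[[0, 0, 0, 0, 0, 0, -0.79], [0, 0, 0, 0, 0, 0, -0.79], [0, 0, 0, 0, 0, 0, -0.79]]]}}

```text
time_s: 2.1
ee_pos: [0.4439, -0.4429, 0.058]
eef_rot: [3.141, -0.0, 0.111]
force: [0.9, -0.3, 0.4]
grip_width: 0.0575
grip_force: 0.0
```

```bash
cat > st.py <<'E'
from station import get_obs; import numpy as np
from plan import *
o=get_obs(); p,R=load()
print('t%.1f'%o['time_s'],'pos',np.round(o['ee_pos'],4),'rot',np.round(o['eef_rot'],3),'q',np.round(o['qpos'],2),'F',np.round(o['force'],1),'w%.4f gf%.1f'%(o['grip_width'],o['grip_force']))
print('cmd err mm',np.round((o['ee_pos']-p)*1000,1),'deg %.2f'%np.degrees((R.inv()*Ro.from_euler('xyz',o['eef_rot'])).magnitude()))
E
python3 st.py
```

```text
t2.1 pos [ 0.4439 -0.4429  0.058 ] rot [ 3.141 -0.     0.111] q [-0.84  0.64  1.43  0.    1.07  0.62] F [ 0.9 -0.3  0.4] w0.0575 gf0.0
cmd err mm [ 0.2 -0.4  0.9] deg 0.08
```

```bash
python3 - <<'E'
from plan import *
gp=[.4437,-.4425]; y=np.radians(6.5)
plan([(gp+[.057],down(y),10,25,8),(gp+[.165],down(y),10,20,0),([.5295,-.2231,.165],down(0),10,35,1)])
E
```

```text
[[[0,0,0,0,0,0,-0.79],[0,0,0,0,0,0,-0.79],[0,0,0,0,0,0,-0.79],[0,0,0,0,0,0,-0.79],[0,0,0,0,0,0,-0.79],[0,0,0,0,0,0,-0.79],[0,0,0,0,0,0,-0.79],[0,0,0,0,0,0,-0.79],[0,0,0,0,0,0,-0.79],[0,0,-0.072,0,0,0,-0.79]]]
[[[0,0,-0.072,0,0,0,-0.79],[0,0,-0.144,0,0,0,-0.79],[0,0,-0.216,0,0,0,-0.79],[0,0,-0.288,0,0,0,-0.79],[0,0,-0.36,0,0,0,-0.79],[0.063,-0.119,-0.359,0,0,0.002,-0.79],[0.125,-0.239,-0.359,0,0,0.005,-0.79],[0.188,-0.358,-0.359,0,0,0.007,-0.79],[0.25,-0.477,-0.359,0,0,0.01,-0.79],[0.313,-0.596,-0.359,0,0,0.012,-0.79]]]
[[[0.053,-0.124,0,0,0,0.003,-0.79],[0.107,-0.247,0,0,0,0.006,-0.79],[0.107,-0.247,0,0,0,0.006,-0.79]]]
```

Request:
{"op": "play_rows", "data": {"motion": [[[0, 0, 0, 0, 0, 0, -0.79], [0, 0, 0, 0, 0, 0, -0.79], [0, 0, 0, 0, 0, 0, -0.79], [0, 0, 0, 0, 0, 0, -0.79], [0, 0, 0, 0, 0, 0, -0.79], [0, 0, 0, 0, 0, 0, -0.79], [0, 0, 0, 0, 0, 0, -0.79], [0, 0, 0, 0, 0, 0, -0.79], [0, 0, 0, 0, 0, 0, -0.79], [0, 0, -0.072, 0, 0, 0, -0.79]]]}}

```text
time_s: 3.1
ee_pos: [0.4426, -0.4414, 0.0729]
eef_rot: [-3.137, 0.003, 0.111]
force: [-1.2, -0.5, -5.2]
grip_width: 0.0233
grip_force: 50.0
```

Request:
{"op": "play_rows", "data": {"motion": [[[0, 0, -0.072, 0, 0, 0, -0.79], [0, 0, -0.144, 0, 0, 0, -0.79], [0, 0, -0.216, 0, 0, 0, -0.79], [0, 0, -0.288, 0, 0, 0, -0.79], [0, 0, -0.36, 0, 0, 0, -0.79], [0.063, -0.119, -0.359, 0, 0, 0.002, -0.79], [0.125, -0.239, -0.359, 0, 0, 0.005, -0.79], [0.188, -0.358, -0.359, 0, 0, 0.007, -0.79], [0.25, -0.477, -0.359, 0, 0, 0.01, -0.79], [0.313, -0.596, -0.359, 0, 0, 0.012, -0.79]]]}}

```text
time_s: 4.1
ee_pos: [0.5048, -0.2839, 0.1641]
eef_rot: [-3.14, 0.002, 0.035]
force: [0.0, -0.1, -4.3]
grip_width: 0.0237
grip_force: 50.0
```

Request:
{"op": "play_rows", "data": {"motion": [[[0.053, -0.124, 0, 0, 0, 0.003, -0.79], [0.107, -0.247, 0, 0, 0, 0.006, -0.79], [0.107, -0.247, 0, 0, 0, 0.006, -0.79]]]}}

```text
time_s: 4.4
ee_pos: [0.5301, -0.2194, 0.1642]
eef_rot: [-3.139, 0.002, 0.001]
force: [0.6, -0.2, -4.1]
grip_width: 0.0238
grip_force: 50.0
```

```bash
python3 st.py; python3 - <<'E'
from h import *
c=grab('side'); cv2.imwrite('pics/side1.png',cv2.resize(c['frame'][100:340,200:520,::-1],(640,480)))
E
```

```text
t4.4 pos [ 0.5301 -0.2194  0.1642] rot [-3.139e+00  2.000e-03  1.000e-03] q [-0.46  0.41  1.52  0.    1.22  1.11] F [ 0.6 -0.2 -4.1] w0.0238 gf50.0
cmd err mm [ 0.6  3.8 -0.8] deg 0.23
```

View pics/side1.png

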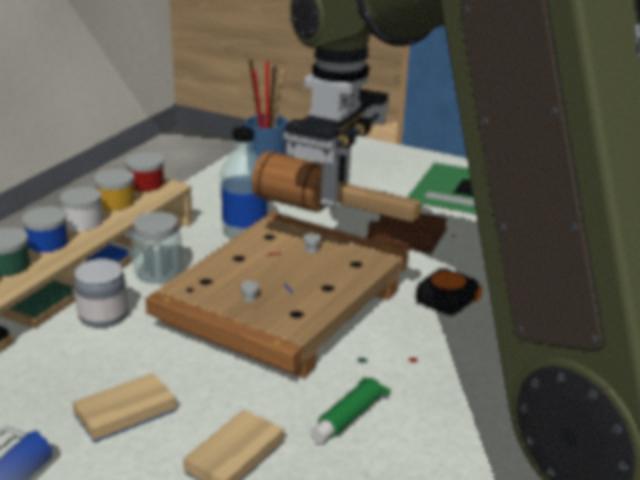

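```bash
python3 - <<'E'
from plan import *
d=[.5295,-.2231]
plan([(d+[.125],down(0),10,14,2),(d+[.094],down(0),10,4,2),(d+[.0925],down(0),10,1,1)])
E
```

```text
[[[0,0,0.053,0,0,0,-0.79],[0,0,0.107,0,0,0,-0.79],[0,0,0.16,0,0,0,-0.79],[0,0,0.16,0,0,0,-0.79],[0,0,0.16,0,0,0,-0.79],[0,0,0.176,0,0,0,-0.79],[0,0,0.191,0,0,0,-0.79],[0,0,0.207,0,0,0,-0.79],[0,0,0.222,0,0,0,-0.79],[0,0,0.238,0,0,0,-0.79]]]
[[[0,0,0.015,0,0,0,-0.79],[0,0,0.031,0,0,0,-0.79],[0,0,0.046,0,0,0,-0.79],[0,0,0.046,0,0,0,-0.79],[0,0,0.046,0,0,0,-0.79],[0,0,0.049,0,0,0,-0.79],[0,0,0.052,0,0,0,-0.79],[0,0,0.052,0,0,0,-0.79]]]
```

Request:
{"op": "play_rows", "data": {"motion": [[[0, 0, 0.053, 0, 0, 0, -0.79], [0, 0, 0.107, 0, 0, 0, -0.79], [0, 0, 0.16, 0, 0, 0, -0.79], [0, 0, 0.16, 0, 0, 0, -0.79], [0, 0, 0.16, 0, 0, 0, -0.79], [0, 0, 0.176, 0, 0, 0, -0.79], [0, 0, 0.191, 0, 0, 0, -0.79], [0, 0, 0.207, 0, 0, 0, -0.79], [0, 0, 0.222, 0, 0, 0, -0.79], [0, 0, 0.238, 0, 0, 0, -0.79]]]}}

```text
time_s: 5.45
ee_pos: [0.5297, -0.2235, 0.1062]
eef_rot: [3.141, -0.001, -0.002]
force: [-3.8, 0.8, 6.1]
grip_width: 0.0236
grip_force: 50.0
```

Request:
{"op": "play_rows", "data": {"motion": [[[0, 0, 0.015, 0, 0, 0, -0.79], [0, 0, 0.031, 0, 0, 0, -0.79], [0, 0, 0.046, 0, 0, 0, -0.79], [0, 0, 0.046, 0, 0, 0, -0.79], [0, 0, 0.046, 0, 0, 0, -0.79], [0, 0, 0.049, 0, 0, 0, -0.79], [0, 0, 0.052, 0, 0, 0, -0.79], [0, 0, 0.052, 0, 0, 0, -0.79]]]}}

```text
time_s: 6.25
ee_pos: [0.5297, -0.2235, 0.0935]
eef_rot: [3.141, -0.001, -0.002]
force: [-4.2, 0.9, 7.7]
grip_width: 0.0239
grip_force: 50.0
```

```bash
python3 st.py
```

```text
t6.2 pos [ 0.5297 -0.2235  0.0935] rot [ 3.141e+00 -1.000e-03 -2.000e-03] q [-0.46  0.49  1.58 -0.    1.07  1.11] F [-4.2  0.9  7.7] w0.0239 gf50.0
cmd err mm [ 0.2 -0.4  0.9] deg 0.08
```

Request:
{"op": "play_rows", "data": {"motion": [[[0, 0, 0.004, 0, 0, 0, -0.79], [0, 0, 0.008, 0, 0, 0, -0.79], [0, 0, 0.008, 0, 0, 0, -0.79]]]}}

```text
time_s: 6.55
ee_pos: [0.5297, -0.2236, 0.0932]
eef_rot: [3.141, -0.001, -0.002]
force: [-15.1, 4.6, 26.6]
grip_width: 0.0238
grip_force: 50.0
```

Request:
{"op": "play_rows", "data": {"motion": [[[0, 0, 0.004, 0, 0, 0, -0.79], [0, 0, 0.004, 0, 0, 0, -0.79]]]}}

```text
time_s: 6.75
ee_pos: [0.5298, -0.2238, 0.0931]
eef_rot: [3.14, -0.002, -0.002]
force: [-18.4, 5.2, 36.2]
grip_width: 0.024
grip_force: 50.0
```

```bash
python3 - <<'E'
from plan import *
p,R=load(); p=p+R.apply([0,0,.003]); store(p,R)
a=[.5295,-.2231];d=[.539,-.0633]
plan([(a+[.15],down(0),10,20,0),(d+[.15],down(0),10,35,2),(d+[.12],down(0),10,15,1),(d+[.0925],down(0),10,4,1),(d+[.0895],down(0),10,1,2)])
E
```

```text
[[[0,0,-0.06,0,0,0,-0.79],[0,0,-0.121,0,0,0,-0.79],[0,0,-0.181,0,0,0,-0.79],[0,0,-0.242,0,0,0,-0.79],[0.007,-0.128,-0.242,0,0,0,-0.79],[0.014,-0.256,-0.242,0,0,0,-0.79],[0.022,-0.384,-0.242,0,0,0,-0.79],[0.029,-0.512,-0.242,0,0,0,-0.79],[0.036,-0.639,-0.242,0,0,0,-0.79],[0.036,-0.639,-0.242,0,0,0,-0.79]]]
[[[0,0,0,0,0,0,-0.79],[0,0,0.06,0,0,0,-0.79],[0,0,0.12,0,0,0,-0.79],[0,0,0.12,0,0,0,-0.79],[0,0,0.136,0,0,0,-0.79],[0,0,0.152,0,0,0,-0.79],[0,0,0.168,0,0,0,-0.79],[0,0,0.183,0,0,0,-0.79],[0,0,0.199,0,0,0,-0.79],[0,0,0.215,0,0,0,-0.79]]]
[[[0,0,0.015,0,0,0,-0.79],[0,0,0.015,0,0,0,-0.79],[0,0,0.019,0,0,0,-0.79],[0,0,0.023,0,0,0,-0.79],[0,0,0.027,0,0,0,-0.79],[0,0,0.027,0,0,0,-0.79],[0,0,0.027,0,0,0,-0.79]]]
```

Request:
{"op": "play_rows", "data": {"motion": [[[0, 0, -0.06, 0, 0, 0, -0.79], [0, 0, -0.121, 0, 0, 0, -0.79], [0, 0, -0.181, 0, 0, 0, -0.79], [0, 0, -0.242, 0, 0, 0, -0.79], [0.007, -0.128, -0.242, 0, 0, 0, -0.79], [0.014, -0.256, -0.242, 0, 0, 0, -0.79], [0.022, -0.384, -0.242, 0, 0, 0, -0.79], [0.029, -0.512, -0.242, 0, 0, 0, -0.79], [0.036, -0.639, -0.242, 0, 0, 0, -0.79], [0.036, -0.639, -0.242, 0, 0, 0, -0.79]]]}}

```text
time_s: 7.75
ee_pos: [0.5389, -0.0604, 0.15]
eef_rot: [-3.141, 0.001, 0.001]
force: [0.2, -0.6, -3.5]
grip_width: 0.0236
grip_force: 50.0
```

Request:
{"op": "play_rows", "data": {"motion": [[[0, 0, 0, 0, 0, 0, -0.79], [0, 0, 0.06, 0, 0, 0, -0.79], [0, 0, 0.12, 0, 0, 0, -0.79], [0, 0, 0.12, 0, 0, 0, -0.79], [0, 0, 0.136, 0, 0, 0, -0.79], [0, 0, 0.152, 0, 0, 0, -0.79], [0, 0, 0.168, 0, 0, 0, -0.79], [0, 0, 0.183, 0, 0, 0, -0.79], [0, 0, 0.199, 0, 0, 0, -0.79], [0, 0, 0.215, 0, 0, 0, -0.79]]]}}

```text
time_s: 8.75
ee_pos: [0.5394, -0.064, 0.0973]
eef_rot: [3.141, -0.001, -0.003]
force: [-3.9, -1.9, 4.1]
grip_width: 0.0235
grip_force: 50.0
```

Request:
{"op": "play_rows", "data": {"motion": [[[0, 0, 0.015, 0, 0, 0, -0.79], [0, 0, 0.015, 0, 0, 0, -0.79], [0, 0, 0.019, 0, 0, 0, -0.79], [0, 0, 0.023, 0, 0, 0, -0.79], [0, 0, 0.027, 0, 0, 0, -0.79], [0, 0, 0.027, 0, 0, 0, -0.79], [0, 0, 0.027, 0, 0, 0, -0.79]]]}}

```text
time_s: 9.45
ee_pos: [0.5394, -0.064, 0.0931]
eef_rot: [3.141, -0.002, -0.002]
force: [-20.7, 0.3, 36.7]
grip_width: 0.0236
grip_force: 50.0
```

```bash
python3 st.py
```

```text
t9.4 pos [ 0.5394 -0.064   0.0931] rot [ 3.141e+00 -2.000e-03 -2.000e-03] q [-0.19  0.43  1.67 -0.    1.04  1.39] F [-20.7   0.3  36.7] w0.0236 gf50.0
cmd err mm [ 0.5 -0.7  3.5] deg 0.16
```

```bash
python3 - <<'E'
from plan import *
y=np.radians(6.5)
plan([([.539,-.0633,.165],down(0),10,25,0),([.4437,-.4425,.165],down(y),10,35,3)])
E
```

```text
[[[0,0,-0.075,0,0,0,-0.79],[0,0,-0.151,0,0,0,-0.79],[0,0,-0.226,0,0,0,-0.79],[0,0,-0.302,0,0,0,-0.79],[-0.031,0.126,-0.302,0,0,-0.002,-0.79],[-0.063,0.252,-0.302,0,0,-0.003,-0.79],[-0.094,0.379,-0.302,0,0,-0.005,-0.79],[-0.126,0.505,-0.302,0,0,-0.006,-0.79],[-0.157,0.632,-0.302,0,0,-0.008,-0.79],[-0.188,0.758,-0.302,0,0,-0.009,-0.79]]]
[[[-0.039,0.125,0,0,0,-0.002,-0.79],[-0.078,0.249,0,0,0,-0.003,-0.79],[-0.116,0.374,0,0,0,-0.005,-0.79],[-0.155,0.498,0,0,0,-0.006,-0.79],[-0.193,0.623,0,0,0,-0.008,-0.79],[-0.232,0.747,-0.001,0,0,-0.009,-0.79],[-0.232,0.747,-0.001,0,0,-0.009,-0.79],[-0.232,0.747,-0.001,0,0,-0.009,-0.79],[-0.232,0.747,-0.001,0,0,-0.009,-0.79]]]
```

Request:
{"op": "play_rows", "data": {"motion": [[[0, 0, -0.075, 0, 0, 0, -0.79], [0, 0, -0.151, 0, 0, 0, -0.79], [0, 0, -0.226, 0, 0, 0, -0.79], [0, 0, -0.302, 0, 0, 0, -0.79], [-0.031, 0.126, -0.302, 0, 0, -0.002, -0.79], [-0.063, 0.252, -0.302, 0, 0, -0.003, -0.79], [-0.094, 0.379, -0.302, 0, 0, -0.005, -0.79], [-0.126, 0.505, -0.302, 0, 0, -0.006, -0.79], [-0.157, 0.632, -0.302, 0, 0, -0.008, -0.79], [-0.188, 0.758, -0.302, 0, 0, -0.009, -0.79]]]}}

```text
time_s: 10.45
ee_pos: [0.491, -0.2542, 0.1651]
eef_rot: [-3.142, -0.0, 0.055]
force: [0.4, -0.8, -5.0]
grip_width: 0.0237
grip_force: 50.0
```

Request:
{"op": "play_rows", "data": {"motion": [[[-0.039, 0.125, 0, 0, 0, -0.002, -0.79], [-0.078, 0.249, 0, 0, 0, -0.003, -0.79], [-0.116, 0.374, 0, 0, 0, -0.005, -0.79], [-0.155, 0.498, 0, 0, 0, -0.006, -0.79], [-0.193, 0.623, 0, 0, 0, -0.008, -0.79], [-0.232, 0.747, -0.001, 0, 0, -0.009, -0.79], [-0.232, 0.747, -0.001, 0, 0, -0.009, -0.79], [-0.232, 0.747, -0.001, 0, 0, -0.009, -0.79], [-0.232, 0.747, -0.001, 0, 0, -0.009, -0.79]]]}}

```text
time_s: 11.35
ee_pos: [0.444, -0.4419, 0.1652]
eef_rot: [-3.141, 0.0, 0.111]
force: [-0.5, 0.6, -4.7]
grip_width: 0.0241
grip_force: 50.0
```

```bash
python3 st.py; python3 - <<'E'
from meas import *
c=grab('top'); W=cloud(c); save(c,'top2.png')
for n,d in(('L',(.5769,-.0633)),('R',(.5679,-.2231))):
    r=np.hypot(W[...,0]-d[0],W[...,1]-d[1])
    a=W[(r<.008)][:,2]; b=W[(r>.016)&(r<.03)][:,2]; print(n,np.nanmedian(a),np.nanmedian(b),len(a))
u=np.array([np.cos(.1134),np.sin(.1134)]); o=np.array([.4437,-.4425])
D=W[...,:2]-o; s=D@u; t=D@np.array([-u[1],u[0]])
for lo in range(-130,125,20):
    m=(abs(t)<.008)&(s>lo/1e3)&(s<lo/1e3+.02); print(lo,round(np.nanmedian(W[m][:,2])*1000,1),end='; ')
m=(abs(t)<.03)&(s<-.04)&(W[...,2]>.15)&(W[...,2]<.2); print(rect(W[m]),m.sum())
print([ (o[1],o[2]) for o in comps(c,.016,.030,1000)])
E
```

```text
t11.3 pos [ 0.444  -0.4419  0.1652] rot [-3.141  0.     0.111] q [-0.84  0.52  1.35  0.    1.27  0.62] F [-0.5  0.6 -4.7] w0.0241 gf50.0
cmd err mm [0.3 0.5 0.1] deg 0.03
L 0.058017298303027154 0.0579264213302384 50
R 0.0578553506630044 0.057932968772677285 49
-130 nan; -110 -1.1; -90 0.9; -70 448.4; -50 444.1; -30 450.1; -10 452.6; 10 450.9; 30 199.7; 50 198.7; 70 197.6; 90 197.4; 110 11.9; (0.0, 0.0, 0.0, 0.0, 0.0) 0
[(1470, (614.6, 166.1, 111.1, 60.2, 63.9)), (1560, (455.7, 163.4, 112.3, 60.5, 84.5)), (1519, (401.3, 321.1, 113.1, 61.4, -65.3))]
  return np.nanmean(a, axis, out=out, keepdims=keepdims)
```

View pics/top2.png

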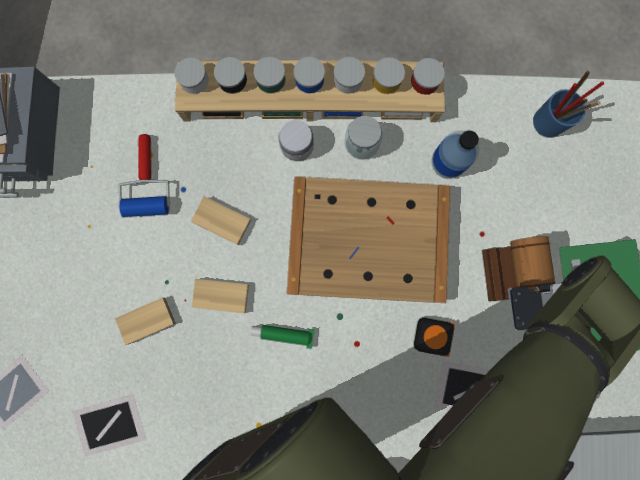

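```bash
python3 - <<'E'
from plan import *
y=np.radians(6.5);gp=[.4437,-.4428]
plan([(gp+[.07],down(y),10,20,0),(gp+[.059],down(y),10,4,2),(gp+[.059],down(y),60,4,6),(gp+[.2],down(y),60,30,0)])
E
```

```text
[[[0,0,0.076,0,0,0,-0.79],[0,0.001,0.152,0,0,0,-0.79],[0,0.001,0.228,0,0,0,-0.79],[0,0.001,0.304,0,0,0,-0.79],[0,0.002,0.38,0,0,0,-0.79],[0,0.002,0.395,0,0,0,-0.79],[0,0.002,0.41,0,0,0,-0.79],[0,0.002,0.424,0,0,0,-0.79],[0,0.002,0.424,0,0,0,-0.79],[0,0.002,0.424,0,0,0,-0.79]]]
[[[0,0,0,0,0,0,0.28],[0,0,0,0,0,0,0.28],[0,0,0,0,0,0,0.28],[0,0,0,0,0,0,0.28],[0,0,0,0,0,0,0.28],[0,0,0,0,0,0,0.28],[0,0,-0.112,0,0,0,0.28],[0,0,-0.225,0,0,0,0.28],[0,0,-0.338,0,0,0,0.28],[0,-0.001,-0.451,0,0,0,0.28]]]
[[[0,0,-0.113,0,0,0,0.28]]]
```

Request:
{"op": "play_rows", "data": {"motion": [[[0, 0, 0.076, 0, 0, 0, -0.79], [0, 0.001, 0.152, 0, 0, 0, -0.79], [0, 0.001, 0.228, 0, 0, 0, -0.79], [0, 0.001, 0.304, 0, 0, 0, -0.79], [0, 0.002, 0.38, 0, 0, 0, -0.79], [0, 0.002, 0.395, 0, 0, 0, -0.79], [0, 0.002, 0.41, 0, 0, 0, -0.79], [0, 0.002, 0.424, 0, 0, 0, -0.79], [0, 0.002, 0.424, 0, 0, 0, -0.79], [0, 0.002, 0.424, 0, 0, 0, -0.79]]]}}

```text
time_s: 12.4
ee_pos: [0.444, -0.4433, 0.0601]
eef_rot: [3.141, -0.001, 0.111]
force: [-1.0, -0.8, -4.1]
grip_width: 0.0239
grip_force: 50.0
```

Request:
{"op": "play_rows", "data": {"motion": [[[0, 0, 0, 0, 0, 0, 0.28], [0, 0, 0, 0, 0, 0, 0.28], [0, 0, 0, 0, 0, 0, 0.28], [0, 0, 0, 0, 0, 0, 0.28], [0, 0, 0, 0, 0, 0, 0.28], [0, 0, 0, 0, 0, 0, 0.28], [0, 0, -0.112, 0, 0, 0, 0.28], [0, 0, -0.225, 0, 0, 0, 0.28], [0, 0, -0.338, 0, 0, 0, 0.28], [0, -0.001, -0.451, 0, 0, 0, 0.28]]]}}

```text
time_s: 13.4
ee_pos: [0.4437, -0.4428, 0.1734]
eef_rot: [3.142, -0.0, 0.111]
force: [-0.4, 0.5, -0.4]
grip_width: 0.0603
grip_force: 0.0
```

Request:
{"op": "play_rows", "data": {"motion": [[[0, 0, -0.113, 0, 0, 0, 0.28]]]}}

```text
time_s: 13.5
ee_pos: [0.4436, -0.4427, 0.2017]
eef_rot: [-3.142, -0.0, 0.111]
force: [-0.2, -0.2, -0.2]
grip_width: 0.0605
grip_force: 0.0
```

```bash
python3 st.py
python3 - <<'E'
from plan import *
# to a central safe pose with tool y ~ radial, then tilt test about tool y
P=[.45,.12,.30]
# rotate about tool z from yaw .11 toward yaw ~ pi/2+0.1 (j6~0)
Q=down(np.pi/2+.1)
plan([([.45,-.25,.30],down(np.pi/4),94,40,0),(P,Q,94,40,2)])
plan([(P,Q*Ro.from_euler('y',45,degrees=True),94,40,1)])
E
```

```text
t13.5 pos [ 0.4436 -0.4427  0.2017] rot [-3.142 -0.     0.111] q [-0.84  0.49  1.31  0.    1.34  0.62] F [-0.2 -0.2 -0.2] w0.0605 gf0.0
cmd err mm [-0.1 -0.   1.5] deg 0.04
[[[0.018,-0.127,-0.067,0,0,-0.018,1],[0.037,-0.255,-0.133,0,0,-0.036,1],[0.055,-0.382,-0.2,0,0,-0.054,1],[0.073,-0.509,-0.266,0,0,-0.072,1],[0.092,-0.636,-0.333,0,0,-0.089,1],[0.11,-0.764,-0.399,0,0,-0.107,1],[0.127,-0.911,-0.399,0,0,-0.121,1]]]
[[[0.113,-0.095,0,0,0,-0.015,1],[0.226,-0.191,0,0,0,-0.029,1],[0.339,-0.286,0,0,0,-0.043,1],[0.452,-0.381,0.001,0,0,-0.057,1],[0.566,-0.477,0.001,0,0,-0.071,1],[0.679,-0.572,0.001,0,0,-0.085,1],[0.792,-0.667,0.001,0,0,-0.099,1],[0.905,-0.763,0.001,0,0,-0.113,1]]]
[[[0.148,0.002,0,0,0,-0.014,1],[0.148,0.002,0,0,0,-0.014,1],[0.148,0.002,0,0,0,-0.014,1]]]
[[[0,0,0,0,0.021,0,1],[0,0,0,0,0.042,0,1],[0,0,0,0,0.062,0,1],[0,0,0,0,0.083,0,1],[0,0,0,0,0.104,0,1],[0,0,0,0,0.125,0,1],[0,0,0,0,0.125,0,1]]]
```

Request:
{"op": "play_rows", "data": {"motion": [[[0.018, -0.127, -0.067, 0, 0, -0.018, 1], [0.037, -0.255, -0.133, 0, 0, -0.036, 1], [0.055, -0.382, -0.2, 0, 0, -0.054, 1], [0.073, -0.509, -0.266, 0, 0, -0.072, 1], [0.092, -0.636, -0.333, 0, 0, -0.089, 1], [0.11, -0.764, -0.399, 0, 0, -0.107, 1], [0.127, -0.911, -0.399, 0, 0, -0.121, 1]]]}}

```text
time_s: 14.2
ee_pos: [0.4504, -0.2122, 0.3024]
eef_rot: [3.138, -0.001, 0.875]
force: [0.3, -0.5, -0.3]
grip_width: 0.0939
grip_force: 0.0
```

Request:
{"op": "play_rows", "data": {"motion": [[[0.113, -0.095, 0, 0, 0, -0.015, 1], [0.226, -0.191, 0, 0, 0, -0.029, 1], [0.339, -0.286, 0, 0, 0, -0.043, 1], [0.452, -0.381, 0.001, 0, 0, -0.057, 1], [0.566, -0.477, 0.001, 0, 0, -0.071, 1], [0.679, -0.572, 0.001, 0, 0, -0.085, 1], [0.792, -0.667, 0.001, 0, 0, -0.099, 1], [0.905, -0.763, 0.001, 0, 0, -0.113, 1]]]}}

```text
time_s: 15.0
ee_pos: [0.4496, 0.0844, 0.3002]
eef_rot: [3.141, -0.0, 1.585]
force: [0.8, -0.4, 0.6]
grip_width: 0.0941
grip_force: 0.0
```

Request:
{"op": "play_rows", "data": {"motion": [[[0.148, 0.002, 0, 0, 0, -0.014, 1], [0.148, 0.002, 0, 0, 0, -0.014, 1], [0.148, 0.002, 0, 0, 0, -0.014, 1]]]}}

```text
time_s: 15.3
ee_pos: [0.4499, 0.1203, 0.2999]
eef_rot: [-3.141, 0.0, 1.67]
force: [-0.8, -0.0, 0.7]
grip_width: 0.0937
grip_force: 0.0
```

```bash
python3 st.py
```

```text
t15.3 pos [0.4499 0.1203 0.2999] rot [-3.141  0.     1.67 ] q [ 0.18  0.06  1.63 -0.    1.45  0.08] F [-0.8 -0.   0.7] w0.0937 gf0.0
cmd err mm [-0.1  0.3 -0.1] deg 45.05
```

Request:
{"op": "play_rows", "data": {"motion": [[[0, 0, 0, 0, 0.021, 0, 1], [0, 0, 0, 0, 0.042, 0, 1], [0, 0, 0, 0, 0.062, 0, 1], [0, 0, 0, 0, 0.083, 0, 1], [0, 0, 0, 0, 0.104, 0, 1], [0, 0, 0, 0, 0.125, 0, 1], [0, 0, 0, 0, 0.125, 0, 1]]]}}

```text
time_s: 16.0
ee_pos: [0.4501, 0.1177, 0.2985]
eef_rot: [-3.137, -0.789, 1.66]
force: [0.2, -0.9, -0.1]
grip_width: 0.0939
grip_force: 0.0
```

```bash
python3 st.py
```

```text
t16.0 pos [0.4501 0.1177 0.2985] rot [-3.137 -0.789  1.66 ] q [-0.21  0.12  1.74  0.74  1.57 -0.41] F [ 0.2 -0.9 -0.1] w0.0939 gf0.0
cmd err mm [ 0.1 -2.3 -1.5] deg 0.38
```

```bash
cat > kin.py <<'E'
import numpy as np, json, os
from scipy.spatial.transform import Rotation as Ro
from scipy.optimize import least_squares
lo=np.array([-3.03,-.79,.23,-1.04,0,-2.55]); hi=np.array([3.03,2.21,2.52,4.18,3.07,2.55])
def fk(q,k):
    d1,a1,L2,L3,e,L6,y0=k
    R=Ro.from_euler('z',q[0]); p=R.apply([a1,y0,d1])
    R=R*Ro.from_euler('y',q[1]); p=p+R.apply([0,0,L2])
    R=R*Ro.from_euler('y',q[2]); p=p+R.apply([e,0,L3])
    R=R*Ro.from_euler('z',q[3])*Ro.from_euler('y',q[4]); p=p+R.apply([0,0,L6])
    return p,R*Ro.from_euler('z',q[5]+np.pi/2)
if os.path.exists('k.json'): K=json.load(open('k.json'))
def ik(p,R,q0):
    f=lambda q:(lambda a:np.r_[(a[0]-p)*10,(R.inv()*a[1]).as_rotvec()*2])(fk(q,K))
    s=least_squares(f,np.clip(q0,lo+.001,hi-.001),bounds=(lo,hi)); return s.x,s.cost
E
python3 - <<'E'
from kin import *
from station import get_obs
o=get_obs()
D=[([-1.32562,.300416,1.521498,0,1.320697,-.066556],[.16865,-.52329,.22395],1),
([-.84,.64,1.43,0,1.07,.62],[.4439,-.4429,.058],.2),([-.46,.41,1.52,0,1.22,1.11],[.5301,-.2194,.1642],.2),([-.46,.49,1.58,0,1.07,1.11],[.5297,-.2235,.0935],.2),
([-.84,.52,1.35,0,1.27,.62],[.444,-.4419,.1652],.2),([-.84,.49,1.31,0,1.34,.62],[.4436,-.4427,.2017],.2),([.18,.06,1.63,0,1.45,.08],[.4499,.1203,.2999],.2),(list(o['qpos']),list(o['ee_pos']),1)]
f=lambda k:np.concatenate([(fk(q,k)[0]-p)*w*1000 for q,p,w in D]+[(np.array(k)-[.3,0,.4,.4,0,.2,.037])*1])
s=least_squares(f,[.3,0,.4,.4,0,.2,.037]); print(np.round(s.x,4)); print(np.round(s.fun[:24].reshape(-1,3),1))
json.dump(list(s.x),open('k.json','w'))
print(np.degrees((fk(o['qpos'],s.x)[1].inv()*Ro.from_euler('xyz',o['eef_rot'])).magnitude()))
E
```

```text
[ 0.2202 -0.0031  0.4237  0.4501  0.0385  0.2518  0.0365]
[[-0.1  0.1  0. ]
 [ 0.4  0.1  0.2]
 [-0.4 -0.3 -0.3]
 [ 0.1  0.3 -0.1]
 [ 0.3 -0.1  0.3]
 [ 0.3  0.1  0.2]
 [ 0.2 -0.2 -0.1]
 [ 0.   0.  -0.1]]
2.1630110350673238e-14
```

```bash
cat > geo.py <<'E'
from kin import *; from plan import *
E=.018; F=.110-E; QO=.013
BC=np.array([.5724,-.1432]); BY=np.radians(-3.2); bx=np.array([np.cos(BY),np.sin(BY)]); by=np.array([-np.sin(BY),np.cos(BY)])
def ori(p,t):
    t=np.radians(t); z=np.r_[p*np.cos(t),-np.sin(t)]; y=np.array([-p[1],p[0],0]); y=y if y[0]>0 else -y
    return Ro.from_matrix(np.c_[np.cross(y,z),y,z])
def tcp(q,R): return np.asarray(q)-QO*R.apply([0,0,1])
def pick(c,ang,t,dz=0):
    a=np.radians(ang); p=np.array([np.cos(a),np.sin(a)]); p=p if p[1]<0 else -p
    R=ori(p,t); return tcp(np.r_[np.array(c)-p*(.055-E),.011+dz],R),R
def place(l,t,rho,dz=0):
    r=np.radians(rho); R=ori(by,t); c=BC+bx*l[0]+by*l[1]-by*(.055-E)
    s=F-(F*np.cos(r)-.011*np.sin(r)); h=F*np.sin(r)+.011*np.cos(r)
    return tcp(np.r_[c+by*s,.058+h+dz],R),R
E
python3 - <<'E'
from geo import *
q=np.array([.4,.3,1.6,-.5,1.3,0])
for n,c,a,ts in(('C',(.4013,.3211),114.6,(30,40,48)),('B',(.4557,.1634),84.5,(30,40,48)),('A',(.6146,.1661),64,(35,40,48,55))):
    for t in ts:
        for dz in(0,.1):
            x,cost=ik(*pick(c,a,t,dz),q); print(n,t,dz,np.round(x,2),'%.1e'%cost)
q=np.array([-.2,.3,1.6,1,1.3,0])
for l in((-.06,.095),(.06,.095),(.05,-.062)):
    for t,rho in((28,70),(28,0),(20,0)):
        x,cost=ik(*place(l,t,rho),q); print(l,t,rho,np.round(x,2),'%.1e'%cost)
E
```

```text
C 30 0 [ 1.04  0.91  1.42 -0.79  1.59  0.93] 4.5e-24
C 30 0.1 [ 1.04  0.75  1.43 -0.8   1.69  0.82] 6.6e-28
C 40 0 [ 1.    0.82  1.48 -0.71  1.45  0.89] 1.4e-27
C 40 0.1 [ 1.    0.66  1.47 -0.7   1.58  0.78] 1.1e-30
C 48 0 [ 0.97  0.75  1.53 -0.63  1.34  0.84] 9.9e-30
C 48 0.1 [ 0.97  0.6   1.51 -0.62  1.48  0.74] 3.1e-18
B 30 0 [ 0.67  0.93  1.38 -0.68  1.68  1.  ] 1.3e-26
B 30 0.1 [ 0.67  0.77  1.39 -0.69  1.79  0.91] 2.0e-30
B 40 0 [ 0.64  0.83  1.46 -0.6   1.54  0.98] 7.8e-31
B 40 0.1 [ 0.64  0.68  1.45 -0.61  1.67  0.89] 6.1e-21
B 48 0 [ 0.61  0.76  1.52 -0.54  1.42  0.94] 4.4e-19
B 48 0.1 [ 0.61  0.6   1.5  -0.53  1.57  0.85] 4.3e-27
A 35 0 [ 0.45  1.31  0.56 -0.6   2.04  0.85] 3.0e-27
A 35 0.1 [ 0.45  1.18  0.57 -0.64  2.13  0.77] 2.6e-24
A 40 0 [ 0.44  1.24  0.64 -0.54  1.95  0.88] 9.6e-20
A 40 0.1 [ 0.44  1.12  0.64 -0.57  2.06  0.8 ] 2.0e-29
A 48 0 [ 0.42  1.14  0.77 -0.46  1.81  0.9 ] 9.1e-29
A 48 0.1 [ 0.42  1.03  0.75 -0.47  1.93  0.84] 1.2e-21
A 55 0 [ 0.4   1.06  0.88 -0.39  1.68  0.91] 1.5e-20
A 55 0.1 [ 0.4   0.95  0.84 -0.4   1.81  0.85] 1.1e-27
(-0.06, 0.095) 28 70 [-0.51  0.57  1.65  0.91  1.6  -0.78] 2.2e-24
(-0.06, 0.095) 28 0 [-0.62  0.76  1.56  0.84  1.6  -0.9 ] 3.2e-30
(-0.06, 0.095) 20 0 [-0.64  0.83  1.53  0.91  1.7  -0.94] 8.4e-29
(0.06, 0.095) 28 70 [-0.44  0.78  1.28  0.96  1.64 -0.61] 9.0e-26
(0.06, 0.095) 28 0 [-0.53  0.95  1.19  0.91  1.66 -0.72] 3.6e-30
(0.06, 0.095) 20 0 [-0.55  1.01  1.16  1.    1.75 -0.74] 5.1e-29
(0.05, -0.062) 28 70 [-0.64  0.91  1.06  0.87  1.84 -0.65] 1.5e-26
(0.05, -0.062) 28 0 [-0.72  1.1   0.89  0.82  1.88 -0.71] 9.2e-28
(0.05, -0.062) 20 0 [-0.73  1.17  0.84  0.92  1.97 -0.7 ] 2.5e-24
```

```bash
python3 - <<'E'
from geo import *
c=(.4013,.3211);a=114.6;t=30
P,R=pick(c,a,t,.10); P2,_=pick(c,a,t,.001)
plan([(P,R,94,40,1),(P2,R,94,25,1),(P2,R,40,25,7)])
E
```

```text
[[[0.013,-0.012,0.082,-0.001,-0.019,-0.004,1],[0.026,-0.024,0.163,-0.001,-0.039,-0.008,1],[0.038,-0.036,0.245,-0.002,-0.058,-0.012,1],[0.051,-0.047,0.327,-0.002,-0.077,-0.016,1],[0.064,-0.059,0.408,-0.003,-0.096,-0.02,1],[0.077,-0.071,0.49,-0.003,-0.116,-0.024,1],[0.089,-0.083,0.572,-0.004,-0.135,-0.028,1],[0.102,-0.095,0.653,-0.004,-0.154,-0.032,1],[0.115,-0.107,0.735,-0.005,-0.173,-0.036,1],[0.128,-0.119,0.817,-0.005,-0.193,-0.04,1]]]
[[[0.082,0,0.016,-0.001,-0.019,-0.004,1],[0.164,0.001,0.031,-0.001,-0.038,-0.008,1],[0.246,0.001,0.046,-0.002,-0.057,-0.012,1],[0.328,0.001,0.061,-0.002,-0.077,-0.016,1],[0.41,0.001,0.076,-0.003,-0.096,-0.02,1],[0.41,0.001,0.076,-0.003,-0.096,-0.02,1],[0.452,-0.006,0.166,-0.003,-0.096,-0.02,1],[0.494,-0.013,0.255,-0.003,-0.096,-0.02,1],[0.536,-0.02,0.344,-0.003,-0.096,-0.02,1],[0.578,-0.027,0.434,-0.003,-0.096,-0.02,1]]]
[[[0,0,0,0,0,0,1],[0,0,0,0,0,0,-0.15],[0,0,0,0,0,0,-0.15],[0,0,0,0,0,0,-0.15],[0,0,0,0,0,0,-0.15],[0,0,0,0,0,0,-0.15],[0,0,0,0,0,0,-0.15],[0,0,0,0,0,0,-0.15]]]
```

Request:
{"op": "play_rows", "data": {"motion": [[[0.013, -0.012, 0.082, -0.001, -0.019, -0.004, 1], [0.026, -0.024, 0.163, -0.001, -0.039, -0.008, 1], [0.038, -0.036, 0.245, -0.002, -0.058, -0.012, 1], [0.051, -0.047, 0.327, -0.002, -0.077, -0.016, 1], [0.064, -0.059, 0.408, -0.003, -0.096, -0.02, 1], [0.077, -0.071, 0.49, -0.003, -0.116, -0.024, 1], [0.089, -0.083, 0.572, -0.004, -0.135, -0.028, 1], [0.102, -0.095, 0.653, -0.004, -0.154, -0.032, 1], [0.115, -0.107, 0.735, -0.005, -0.173, -0.036, 1], [0.128, -0.119, 0.817, -0.005, -0.193, -0.04, 1]]], "grip_force": 25}}

```text
time_s: 17.0
ee_pos: [0.405, 0.2845, 0.1798]
eef_rot: [3.055, 0.445, 1.861]
force: [0.3, -0.5, -0.2]
grip_width: 0.0937
grip_force: 0.0
```

Request:
{"op": "play_rows", "data": {"motion": [[[0.082, 0, 0.016, -0.001, -0.019, -0.004, 1], [0.164, 0.001, 0.031, -0.001, -0.038, -0.008, 1], [0.246, 0.001, 0.046, -0.002, -0.057, -0.012, 1], [0.328, 0.001, 0.061, -0.002, -0.077, -0.016, 1], [0.41, 0.001, 0.076, -0.003, -0.096, -0.02, 1], [0.41, 0.001, 0.076, -0.003, -0.096, -0.02, 1]]]}}

```text
time_s: 17.6
ee_pos: [0.3801, 0.3664, 0.1138]
eef_rot: [-3.136, 1.057, 2.01]
force: [-0.2, -0.8, -0.0]
grip_width: 0.0939
grip_force: 0.0
```

```bash
python3 st.py; python3 - <<'E'
from meas import *
from geo import *
o=sync()
c=grab('top'); print([(o[0],o[1],o[2]) for o in comps(c,.016,.030,300)])
c=grab('side'); save(c,'side3.png')
cc=(.4013,.3211);a=114.6;t=30
P2,R=pick(cc,a,t,.001)
plan([(P2,R,94,25,1),(P2,R,40,25,7)])
E
```

```text
t17.6 pos [0.3801 0.3664 0.1138] rot [-3.136  1.057  2.01 ] q [ 1.04  0.76  1.43 -0.8   1.69  0.83] F [-0.2 -0.8 -0. ] w0.0939 gf0.0
cmd err mm [-1.1  1.6 95.3] deg 0.59
[([146, 171], 874, (712.2, 329.2, 175.8, 110.9, -0.2)), ([220, 219], 1476, (614.4, 166.1, 111.2, 60.3, 63.8)), ([219, 296], 1570, (455.7, 163.0, 112.0, 60.6, 84.7)), ([144, 321], 1526, (401.3, 320.7, 113.0, 61.4, -65.0)), ([282, 335], 731, (373.5, 33.0, 126.8, 39.8, 85.7))]
[[[0.082,0.001,0.048,0,0,0,1],[0.164,0.001,0.097,0,0.001,0,1],[0.246,0.002,0.145,0,0.001,0.001,1],[0.329,0.003,0.194,0.001,0.002,0.001,1],[0.329,0.003,0.194,0.001,0.002,0.001,1],[0.329,0.003,0.194,0.001,0.002,0.001,-0.15],[0.329,0.003,0.194,0.001,0.002,0.001,-0.15],[0.329,0.003,0.194,0.001,0.002,0.001,-0.15],[0.329,0.003,0.194,0.001,0.002,0.001,-0.15],[0.329,0.003,0.194,0.001,0.002,0.001,-0.15]]]
[[[0,0,0,0,0,0,-0.15],[0,0,0,0,0,0,-0.15]]]
```

View pics/side3.png

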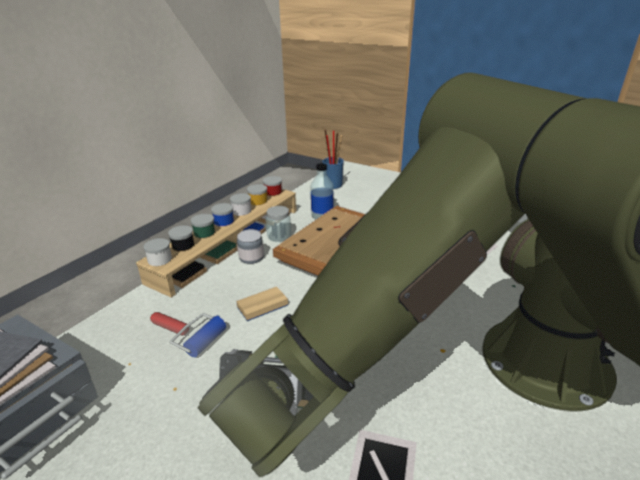

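Request:
{"op": "play_rows", "data": {"motion": [[[0.082, 0.001, 0.048, 0, 0, 0, 1], [0.164, 0.001, 0.097, 0, 0.001, 0, 1], [0.246, 0.002, 0.145, 0, 0.001, 0.001, 1], [0.329, 0.003, 0.194, 0.001, 0.002, 0.001, 1], [0.329, 0.003, 0.194, 0.001, 0.002, 0.001, 1], [0.329, 0.003, 0.194, 0.001, 0.002, 0.001, -0.15], [0.329, 0.003, 0.194, 0.001, 0.002, 0.001, -0.15], [0.329, 0.003, 0.194, 0.001, 0.002, 0.001, -0.15], [0.329, 0.003, 0.194, 0.001, 0.002, 0.001, -0.15], [0.329, 0.003, 0.194, 0.001, 0.002, 0.001, -0.15]]]}}

```text
time_s: 18.7
ee_pos: [0.3824, 0.3644, 0.0224]
eef_rot: [3.137, 1.036, 1.988]
force: [-0.7, 0.3, 4.4]
grip_width: 0.0599
grip_force: 25.0
```

Request:
{"op": "play_rows", "data": {"motion": [[[0, 0, 0, 0, 0, 0, -0.15], [0, 0, 0, 0, 0, 0, -0.15]]]}}

```text
time_s: 18.9
ee_pos: [0.3824, 0.3644, 0.0224]
eef_rot: [3.137, 1.037, 1.988]
force: [-0.9, 0.9, 6.3]
grip_width: 0.0597
grip_force: 25.0
```

```bash
python3 st.py; python3 - <<'E'
from geo import *
c=(.4013,.3211);a=114.6;t=30
P2,R=pick(c,a,t,.15)
Pp,Rp=place((-.06,.095),28,58,.05)
m=Slerp([0,1],Ro.concatenate([R,Rp]))(.5)
# check IK along
q=np.array([1.04,.9,1.42,-.79,1.6,.93]); M=np.array([.46,.13,.33])
for p,r in((P2,R),(M,m),(Pp,Rp)): q,cst=ik(p,r,q); print(np.round(q,2),cst<1e-8)
plan([(P2,R,40,25,0),(M,m,40,38,0),(Pp,Rp,40,38,2)])
E
```

```text
t18.9 pos [0.3824 0.3644 0.0224] rot [3.137 1.037 1.988] q [ 1.03  0.9   1.42 -0.78  1.59  0.93] F [-0.9  0.9  6.3] w0.0597 gf25.0
cmd err mm [ 1.1 -0.6  4. ] deg 0.55
[ 1.04  0.67  1.42 -0.81  1.75  0.76] True
[ 0.19 -0.01  1.64  0.02  1.37 -0.  ] True
[-0.54  0.52  1.61  0.9   1.67 -0.72] True
[[[-0.086,0,-0.05,0,0,0,-0.15],[-0.172,0,-0.1,0,0,0,-0.15],[-0.258,0,-0.15,0,0,0,-0.15],[-0.344,0,-0.2,0,0,0,-0.15],[-0.43,-0.001,-0.25,0,0,0,-0.15],[-0.516,-0.001,-0.3,0,0,0,-0.15],[-0.633,-0.012,-0.242,-0.001,0.018,0.005,-0.15],[-0.751,-0.023,-0.183,-0.001,0.036,0.01,-0.15],[-0.868,-0.035,-0.125,-0.001,0.055,0.015,-0.15],[-0.986,-0.046,-0.066,-0.001,0.073,0.021,-0.15]]]
[[[-0.131,0.005,0,0,0.018,0.005,-0.15],[-0.263,0.011,0,0,0.037,0.01,-0.15],[-0.394,0.016,0,0,0.055,0.015,-0.15],[-0.526,0.021,0.001,0,0.074,0.02,-0.15],[-0.658,0.026,0.001,0,0.092,0.026,-0.15],[-0.693,0.019,0.093,0,0.11,0.031,-0.15],[-0.728,0.012,0.186,0,0.129,0.036,-0.15],[-0.763,0.006,0.279,0,0.147,0.041,-0.15],[-0.798,-0.001,0.372,0,0.166,0.047,-0.15],[-0.833,-0.008,0.464,0,0.184,0.052,-0.15]]]
[[[-0.098,0.018,0.005,0,0.018,0.005,-0.15],[-0.196,0.036,0.01,0,0.037,0.01,-0.15],[-0.293,0.053,0.016,0,0.055,0.015,-0.15],[-0.391,0.071,0.021,-0.001,0.074,0.02,-0.15],[-0.391,0.071,0.021,-0.001,0.074,0.02,-0.15],[-0.391,0.071,0.021,-0.001,0.074,0.02,-0.15]]]
```

Request:
{"op": "play_rows", "data": {"motion": [[[-0.086, 0, -0.05, 0, 0, 0, -0.15], [-0.172, 0, -0.1, 0, 0, 0, -0.15], [-0.258, 0, -0.15, 0, 0, 0, -0.15], [-0.344, 0, -0.2, 0, 0, 0, -0.15], [-0.43, -0.001, -0.25, 0, 0, 0, -0.15], [-0.516, -0.001, -0.3, 0, 0, 0, -0.15], [-0.633, -0.012, -0.242, -0.001, 0.018, 0.005, -0.15], [-0.751, -0.023, -0.183, -0.001, 0.036, 0.01, -0.15], [-0.868, -0.035, -0.125, -0.001, 0.055, 0.015, -0.15], [-0.986, -0.046, -0.066, -0.001, 0.073, 0.021, -0.15]]]}}

```text
time_s: 19.9
ee_pos: [0.417, 0.2569, 0.2432]
eef_rot: [3.02, 0.564, 1.84]
force: [1.0, 1.0, -1.2]
grip_width: 0.0597
grip_force: 25.0
```

Request:
{"op": "play_rows", "data": {"motion": [[[-0.131, 0.005, 0, 0, 0.018, 0.005, -0.15], [-0.263, 0.011, 0, 0, 0.037, 0.01, -0.15], [-0.394, 0.016, 0, 0, 0.055, 0.015, -0.15], [-0.526, 0.021, 0.001, 0, 0.074, 0.02, -0.15], [-0.658, 0.026, 0.001, 0, 0.092, 0.026, -0.15], [-0.693, 0.019, 0.093, 0, 0.11, 0.031, -0.15], [-0.728, 0.012, 0.186, 0, 0.129, 0.036, -0.15], [-0.763, 0.006, 0.279, 0, 0.147, 0.041, -0.15], [-0.798, -0.001, 0.372, 0, 0.166, 0.047, -0.15], [-0.833, -0.008, 0.464, 0, 0.184, 0.052, -0.15]]]}}

```text
time_s: 20.9
ee_pos: [0.492, 0.0307, 0.2572]
eef_rot: [3.026, -0.625, 1.661]
force: [0.7, 0.2, -0.9]
grip_width: 0.0598
grip_force: 25.0
```

Request:
{"op": "play_rows", "data": {"motion": [[[-0.098, 0.018, 0.005, 0, 0.018, 0.005, -0.15], [-0.196, 0.036, 0.01, 0, 0.037, 0.01, -0.15], [-0.293, 0.053, 0.016, 0, 0.055, 0.015, -0.15], [-0.391, 0.071, 0.021, -0.001, 0.074, 0.02, -0.15], [-0.391, 0.071, 0.021, -0.001, 0.074, 0.02, -0.15], [-0.391, 0.071, 0.021, -0.001, 0.074, 0.02, -0.15]]]}}

```text
time_s: 21.5
ee_pos: [0.5169, -0.0442, 0.1972]
eef_rot: [3.14, -1.093, 1.51]
force: [0.5, -0.4, -0.2]
grip_width: 0.0597
grip_force: 25.0
```

```bash
python3 st.py; python3 - <<'E'
from h import *
c=grab('side'); cv2.imwrite('pics/side4.png',cv2.resize(c['frame'][130:370,200:520,::-1],(640,480)))
E
```

```text
t21.5 pos [ 0.5169 -0.0442  0.1972] rot [ 3.14  -1.093  1.51 ] q [-0.55  0.53  1.61  0.91  1.68 -0.73] F [ 0.5 -0.4 -0.2] w0.0597 gf25.0
cmd err mm [-1.  -3.3 -0.8] deg 0.60
```

View pics/side4.png

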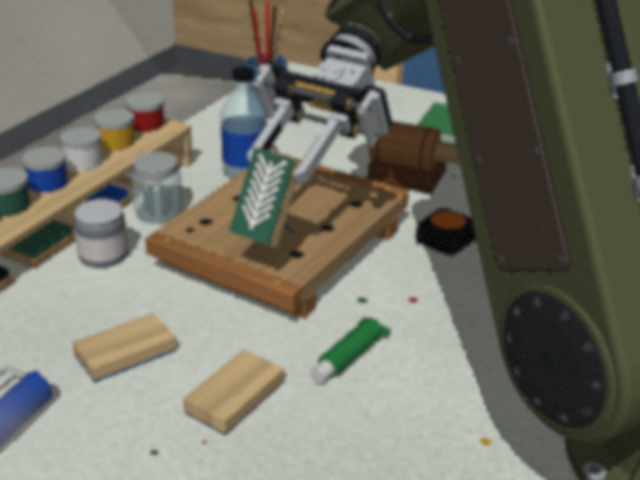

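```bash
sed -i 's/def place(l,t,rho,dz=0):/def place(l,t,rho,dz=0,b=.006):/; s/-.011\*np.sin(r))/-b*np.sin(r))/; s/+.011\*np.cos(r)/+b*np.cos(r)/' geo.py; python3 - <<'E'
from geo import *
sync_o=sync()
l=(-.06,.095); w=40
def s(r,v,st,dz=0,w=40): P,R=place(l,28,r,dz); return (P,R,w,v,st)
print('firm');plan([s(58,15,2,.001)])
print('light');plan([s(58,5,3,.001)]+[s(r,30,0,-.001) for r in(52,46,40,34,28,22,16)]+[s(11,30,0,0)]+[s(8,30,3,0)])
E
```

```text
firm
[[[-0.047,0.001,0.023,0,0,0,-0.15],[-0.094,0.001,0.046,0,-0.001,0,-0.15],[-0.141,0.002,0.068,0.001,-0.001,0,-0.15],[-0.187,0.003,0.091,0.001,-0.001,0,-0.15],[-0.187,0.003,0.091,0.001,-0.001,0,-0.15],[-0.187,0.003,0.091,0.001,-0.001,0,-0.15]]]
light
[[[0,0,0,0,0,0,-0.15],[0,0,0,0,0,0,-0.15],[0,0,0,0,0,0,-0.15],[0,0,0,0,0,0,-0.15],[-0.041,0,-0.016,0,0,0,-0.15],[-0.076,0,-0.032,0,0,0,-0.15],[-0.112,0,-0.045,0,0,0,-0.15],[-0.15,0,-0.053,0,0,0,-0.15],[-0.188,0,-0.058,0,0,0,-0.15],[-0.227,0,-0.058,0,0,0,-0.15]]]
[[[-0.038,0,0.003,0,0,0,-0.15],[-0.066,0,0.007,0,0,0,-0.15],[-0.085,0,0.012,0,0,0,-0.15],[-0.085,0,0.012,0,0,0,-0.15],[-0.085,0,0.012,0,0,0,-0.15],[-0.085,0,0.012,0,0,0,-0.15]]]
```

Request:
{"op": "play_rows", "data": {"motion": [[[-0.047, 0.001, 0.023, 0, 0, 0, -0.15], [-0.094, 0.001, 0.046, 0, -0.001, 0, -0.15], [-0.141, 0.002, 0.068, 0.001, -0.001, 0, -0.15], [-0.187, 0.003, 0.091, 0.001, -0.001, 0, -0.15], [-0.187, 0.003, 0.091, 0.001, -0.001, 0, -0.15], [-0.187, 0.003, 0.091, 0.001, -0.001, 0, -0.15]]]}}

```text
time_s: 22.15
ee_pos: [0.5177, -0.0452, 0.1455]
eef_rot: [-3.139, -1.087, 1.512]
force: [0.4, -0.1, -0.8]
grip_width: 0.0596
grip_force: 25.0
```

Request:
{"op": "play_rows", "data": {"motion": [[[0, 0, 0, 0, 0, 0, -0.15], [0, 0, 0, 0, 0, 0, -0.15], [0, 0, 0, 0, 0, 0, -0.15], [0, 0, 0, 0, 0, 0, -0.15], [-0.041, 0, -0.016, 0, 0, 0, -0.15], [-0.076, 0, -0.032, 0, 0, 0, -0.15], [-0.112, 0, -0.045, 0, 0, 0, -0.15], [-0.15, 0, -0.053, 0, 0, 0, -0.15], [-0.188, 0, -0.058, 0, 0, 0, -0.15], [-0.227, 0, -0.058, 0, 0, 0, -0.15]]], "grip_force": 5}}

```text
time_s: 23.15
ee_pos: [0.5154, -0.085, 0.1017]
eef_rot: [-3.14, -1.087, 1.513]
force: [0.2, -0.8, 0.6]
grip_width: 0.0599
grip_force: 5.0
```

Request:
{"op": "play_rows", "data": {"motion": [[[-0.038, 0, 0.003, 0, 0, 0, -0.15], [-0.066, 0, 0.007, 0, 0, 0, -0.15], [-0.085, 0, 0.012, 0, 0, 0, -0.15], [-0.085, 0, 0.012, 0, 0, 0, -0.15], [-0.085, 0, 0.012, 0, 0, 0, -0.15], [-0.085, 0, 0.012, 0, 0, 0, -0.15]]]}}

```text
time_s: 23.75
ee_pos: [0.5151, -0.0915, 0.0826]
eef_rot: [-3.141, -1.086, 1.514]
force: [0.6, 0.0, -0.9]
grip_width: 0.0604
grip_force: 5.0
```

```bash
python3 st.py; python3 - <<'E'
from h import *
c=grab('side'); cv2.imwrite('pics/side5.png',cv2.resize(c['frame'][130:370,200:520,::-1],(640,480)))
E
```

```text
t23.8 pos [ 0.5151 -0.0915  0.0826] rot [-3.141 -1.086  1.514] q [-0.62  0.75  1.56  0.85  1.61 -0.9 ] F [ 0.6  0.  -0.9] w0.0604 gf5.0
cmd err mm [-0.1  0.1 -0.2] deg 0.08
```

View pics/side5.png

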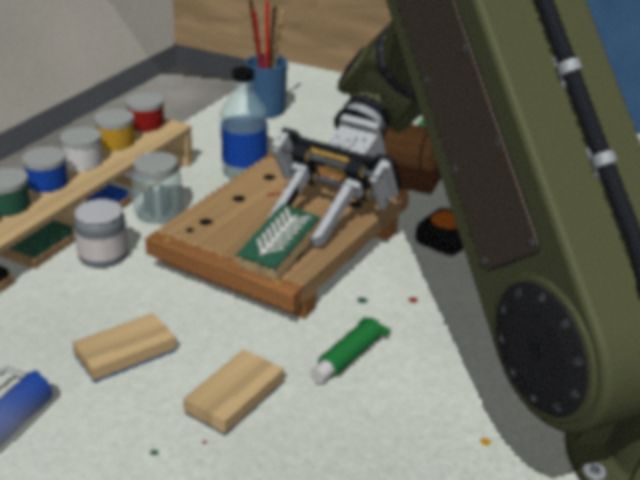

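```bash
python3 - <<'E'
from geo import *
p,R=load()
c=(.4557,.1632);a=84.6;t=30
Pp,Rp=pick(c,a,t,.10); P2,_=pick(c,a,t,.0055)
m=Slerp([0,1],Ro.concatenate([R,Rp]))(.5); M=[.45,.0,.33]
b=p-R.apply([0,0,.08])
plan([(p,R,76,20,3),(b,R,76,27,0),(M,m,94,40,0),(Pp,Rp,94,40,1)])
E
```

```text
[[[0,0,0,0,0,0,0.62],[0,0,0,0,0,0,0.62],[0,0,0,0,0,0,0.62],[0,0,-0.107,0,0,0,0.62],[0,0,-0.213,0,0,0,0.62],[0,0,-0.32,0,0,0,0.62],[0.115,-0.031,-0.301,0,-0.019,0,1],[0.231,-0.062,-0.282,0,-0.038,0.001,1],[0.346,-0.094,-0.264,0,-0.057,0.001,1],[0.462,-0.125,-0.245,0,-0.075,0.002,1]]]
[[[0.111,-0.033,-0.035,0,-0.019,0,1],[0.222,-0.065,-0.071,0,-0.038,0.001,1],[0.333,-0.098,-0.106,0,-0.057,0.001,1],[0.444,-0.131,-0.142,0,-0.076,0.001,1],[0.555,-0.163,-0.177,0,-0.095,0.002,1],[0.577,-0.164,-0.046,0,-0.113,0.002,1],[0.599,-0.165,0.085,0,-0.132,0.003,1],[0.622,-0.165,0.217,0,-0.151,0.003,1],[0.644,-0.166,0.348,0,-0.17,0.003,1],[0.667,-0.166,0.479,0,-0.189,0.004,1]]]
[[[0.13,-0.003,0.029,0,-0.019,0.001,1],[0.261,-0.006,0.057,0,-0.038,0.001,1],[0.391,-0.009,0.085,0,-0.056,0.001,1],[0.521,-0.011,0.114,0,-0.075,0.002,1],[0.521,-0.011,0.114,0,-0.075,0.002,1]]]
```

Request:
{"op": "play_rows", "data": {"motion": [[[0, 0, 0, 0, 0, 0, 0.62], [0, 0, 0, 0, 0, 0, 0.62], [0, 0, 0, 0, 0, 0, 0.62], [0, 0, -0.107, 0, 0, 0, 0.62], [0, 0, -0.213, 0, 0, 0, 0.62], [0, 0, -0.32, 0, 0, 0, 0.62], [0.115, -0.031, -0.301, 0, -0.019, 0, 1], [0.231, -0.062, -0.282, 0, -0.038, 0.001, 1], [0.346, -0.094, -0.264, 0, -0.057, 0.001, 1], [0.462, -0.125, -0.245, 0, -0.075, 0.002, 1]]], "grip_force": 25}}

```text
time_s: 24.8
ee_pos: [0.4836, -0.09, 0.2143]
eef_rot: [-3.131, -0.611, 1.499]
force: [1.5, 0.0, -1.2]
grip_width: 0.094
grip_force: 0.0
```

Request:
{"op": "play_rows", "data": {"motion": [[[0.111, -0.033, -0.035, 0, -0.019, 0, 1], [0.222, -0.065, -0.071, 0, -0.038, 0.001, 1], [0.333, -0.098, -0.106, 0, -0.057, 0.001, 1], [0.444, -0.131, -0.142, 0, -0.076, 0.001, 1], [0.555, -0.163, -0.177, 0, -0.095, 0.002, 1], [0.577, -0.164, -0.046, 0, -0.113, 0.002, 1], [0.599, -0.165, 0.085, 0, -0.132, 0.003, 1], [0.622, -0.165, 0.217, 0, -0.151, 0.003, 1], [0.644, -0.166, 0.348, 0, -0.17, 0.003, 1], [0.667, -0.166, 0.479, 0, -0.189, 0.004, 1]]]}}

```text
time_s: 25.8
ee_pos: [0.4556, 0.1184, 0.2119]
eef_rot: [-3.132, 0.577, 1.489]
force: [0.4, -0.5, 0.8]
grip_width: 0.0941
grip_force: 0.0
```

Request:
{"op": "play_rows", "data": {"motion": [[[0.13, -0.003, 0.029, 0, -0.019, 0.001, 1], [0.261, -0.006, 0.057, 0, -0.038, 0.001, 1], [0.391, -0.009, 0.085, 0, -0.056, 0.001, 1], [0.521, -0.011, 0.114, 0, -0.075, 0.002, 1], [0.521, -0.011, 0.114, 0, -0.075, 0.002, 1]]]}}

```text
time_s: 26.3
ee_pos: [0.4576, 0.2123, 0.1094]
eef_rot: [-3.116, 1.057, 1.5]
force: [-1.1, -0.5, 0.0]
grip_width: 0.0941
grip_force: 0.0
```

```bash
python3 st.py; python3 - <<'E'
from meas import *
c=grab('top'); save(c,'top6.png')
for o in comps(c,.016,.030,300)+comps(c,.07,.09,200,(.4,.7,-.32,.05)): print(o)
E
```

```text
t26.3 pos [0.4576 0.2123 0.1094] rot [-3.116  1.057  1.5  ] q [ 0.67  0.78  1.4  -0.69  1.79  0.91] F [-1.1 -0.5  0. ] w0.0941 gf0.0
cmd err mm [-2.7  1.1 -8.1] deg 0.99
([50, 134], 321, (808.5, 551.3, 221.6, 31.9, -7.6), [801.5, 549.7, 23.4], [45, 48, 51])
([145, 173], 928, (710.9, 332.8, 178.9, 111.8, 4.3), [714.8, 332.2, 24.0], [122, 68, 73])
([220, 219], 1472, (614.6, 166.0, 110.5, 60.3, 64.0), [614.7, 165.1, 21.5], [188, 163, 121])
([219, 296], 1560, (455.6, 163.0, 112.6, 60.7, 84.7), [455.1, 163.0, 21.4], [109, 95, 72])
([282, 335], 723, (376.6, 32.9, 127.3, 33.8, 79.3), [378.5, 32.4, 25.5], [39, 73, 50])
([587, 344], 304, (355.3, -608.3, 78.0, 22.7, 5.7), [353.9, -608.4, 19.1], [80, 55, 38])
([321, 264], 1711, (518.4, -46.4, 110.1, 60.1, 86.9), [518.3, -46.4, 79.8], [95, 120, 108])
```

View pics/top6.png

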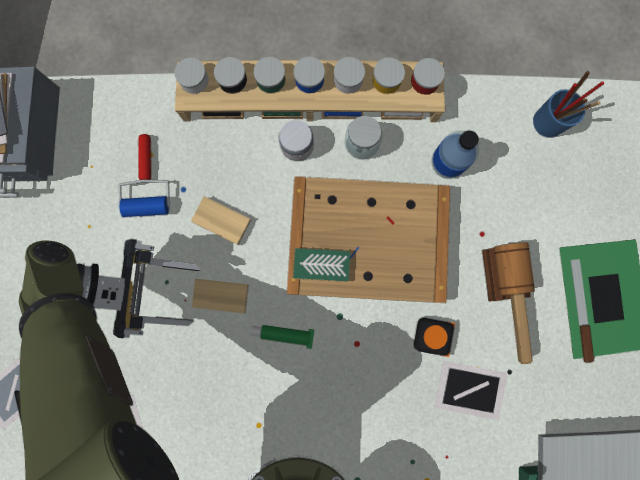

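```bash
python3 - <<'E'
from geo import *
c=(.4556,.163);a=84.7;t=30
P2,R=pick(c,a,t,.0055);P3,_=pick(c,a,t,.15)
Pp,Rp=place((.06,.095),28,58,.04)
m=Slerp([0,1],Ro.concatenate([R,Rp]))(.5); M=[.49,.06,.33]
plan([(P2,R,94,25,1),(P2,R,40,25,6)]); print()
plan([(P3,R,40,30,0),(M,m,40,40,0),(Pp,Rp,40,40,2)])
E
```

```text
[[[0.082,0,0.048,0,0,0,1],[0.163,0,0.095,0,0,0,1],[0.245,-0.001,0.143,0,0,0,1],[0.326,-0.001,0.19,-0.001,0,0,1],[0.326,-0.001,0.19,-0.001,0,0,1],[0.326,-0.001,0.19,-0.001,0,0,-0.15],[0.326,-0.001,0.19,-0.001,0,0,-0.15],[0.326,-0.001,0.19,-0.001,0,0,-0.15],[0.326,-0.001,0.19,-0.001,0,0,-0.15],[0.326,-0.001,0.19,-0.001,0,0,-0.15]]]
[[[0,0,0,0,0,0,-0.15]]]

[[[-0.1,0,-0.058,0,0,0,-0.15],[-0.2,0.001,-0.116,0,0,0,-0.15],[-0.3,0.001,-0.174,0,0,0,-0.15],[-0.4,0.001,-0.232,0,0,0,-0.15],[-0.5,0.002,-0.29,0,0,0,-0.15],[-0.595,0.021,-0.269,0,0.019,-0.001,-0.15],[-0.69,0.041,-0.249,0,0.037,-0.001,-0.15],[-0.786,0.06,-0.228,0,0.056,-0.001,-0.15],[-0.881,0.08,-0.207,0,0.075,-0.002,-0.15],[-0.977,0.099,-0.187,0.001,0.094,-0.002,-0.15]]]
[[[-0.091,0.019,-0.036,0,0.019,-0.001,-0.15],[-0.181,0.037,-0.072,0,0.037,-0.001,-0.15],[-0.272,0.055,-0.108,0,0.056,-0.001,-0.15],[-0.363,0.073,-0.144,0,0.075,-0.002,-0.15],[-0.375,0.144,-0.068,0,0.094,-0.002,-0.15],[-0.386,0.214,0.008,0,0.113,-0.003,-0.15],[-0.398,0.284,0.085,0,0.132,-0.003,-0.15],[-0.409,0.355,0.161,0,0.15,-0.004,-0.15],[-0.421,0.425,0.238,0,0.169,-0.004,-0.15],[-0.432,0.495,0.314,0,0.188,-0.004,-0.15]]]
[[[-0.076,0.069,0.017,0,0.019,-0.001,-0.15],[-0.153,0.138,0.035,0,0.038,-0.001,-0.15],[-0.229,0.207,0.052,0,0.057,-0.002,-0.15],[-0.229,0.207,0.052,0,0.057,-0.002,-0.15],[-0.229,0.207,0.052,0,0.057,-0.002,-0.15]]]
```

Request:
{"op": "play_rows", "data": {"motion": [[[0.082, 0, 0.048, 0, 0, 0, 1], [0.163, 0, 0.095, 0, 0, 0, 1], [0.245, -0.001, 0.143, 0, 0, 0, 1], [0.326, -0.001, 0.19, -0.001, 0, 0, 1], [0.326, -0.001, 0.19, -0.001, 0, 0, 1], [0.326, -0.001, 0.19, -0.001, 0, 0, -0.15], [0.326, -0.001, 0.19, -0.001, 0, 0, -0.15], [0.326, -0.001, 0.19, -0.001, 0, 0, -0.15], [0.326, -0.001, 0.19, -0.001, 0, 0, -0.15], [0.326, -0.001, 0.19, -0.001, 0, 0, -0.15]]], "grip_force": 25}}

```text
time_s: 27.35
ee_pos: [0.46, 0.2113, 0.0237]
eef_rot: [3.137, 1.043, 1.476]
force: [-0.4, 0.9, 3.3]
grip_width: 0.0599
grip_force: 25.0
```

Request:
{"op": "play_rows", "data": {"motion": [[[0, 0, 0, 0, 0, 0, -0.15]]]}}

```text
time_s: 27.45
ee_pos: [0.46, 0.2113, 0.0237]
eef_rot: [3.137, 1.044, 1.476]
force: [1.1, 1.7, 5.3]
grip_width: 0.0597
grip_force: 25.0
```

```bash
python3 st.py
```

```text
t27.4 pos [0.46   0.2113 0.0237] rot [3.137 1.044 1.476] q [ 0.67  0.91  1.39 -0.68  1.68  1.  ] F [1.1 1.7 5.3] w0.0597 gf25.0
cmd err mm [-177.5  263.1 -161.7] deg 121.98
```

Request:
{"op": "play_rows", "data": {"motion": [[[-0.1, 0, -0.058, 0, 0, 0, -0.15], [-0.2, 0.001, -0.116, 0, 0, 0, -0.15], [-0.3, 0.001, -0.174, 0, 0, 0, -0.15], [-0.4, 0.001, -0.232, 0, 0, 0, -0.15], [-0.5, 0.002, -0.29, 0, 0, 0, -0.15], [-0.595, 0.021, -0.269, 0, 0.019, -0.001, -0.15], [-0.69, 0.041, -0.249, 0, 0.037, -0.001, -0.15], [-0.786, 0.06, -0.228, 0, 0.056, -0.001, -0.15], [-0.881, 0.08, -0.207, 0, 0.075, -0.002, -0.15], [-0.977, 0.099, -0.187, 0.001, 0.094, -0.002, -0.15]]]}}

```text
time_s: 28.45
ee_pos: [0.4766, 0.1265, 0.2588]
eef_rot: [-3.13, 0.448, 1.49]
force: [0.1, -0.2, -1.3]
grip_width: 0.0597
grip_force: 25.0
```

Request:
{"op": "play_rows", "data": {"motion": [[[-0.091, 0.019, -0.036, 0, 0.019, -0.001, -0.15], [-0.181, 0.037, -0.072, 0, 0.037, -0.001, -0.15], [-0.272, 0.055, -0.108, 0, 0.056, -0.001, -0.15], [-0.363, 0.073, -0.144, 0, 0.075, -0.002, -0.15], [-0.375, 0.144, -0.068, 0, 0.094, -0.002, -0.15], [-0.386, 0.214, 0.008, 0, 0.113, -0.003, -0.15], [-0.398, 0.284, 0.085, 0, 0.132, -0.003, -0.15], [-0.409, 0.355, 0.161, 0, 0.15, -0.004, -0.15], [-0.421, 0.425, 0.238, 0, 0.169, -0.004, -0.15], [-0.432, 0.495, 0.314, 0, 0.188, -0.004, -0.15]]]}}

```text
time_s: 29.45
ee_pos: [0.5889, -0.0157, 0.2327]
eef_rot: [-3.133, -0.733, 1.501]
force: [0.9, 1.2, -1.2]
grip_width: 0.06
grip_force: 25.0
```

Request:
{"op": "play_rows", "data": {"motion": [[[-0.076, 0.069, 0.017, 0, 0.019, -0.001, -0.15], [-0.153, 0.138, 0.035, 0, 0.038, -0.001, -0.15], [-0.229, 0.207, 0.052, 0, 0.057, -0.002, -0.15], [-0.229, 0.207, 0.052, 0, 0.057, -0.002, -0.15], [-0.229, 0.207, 0.052, 0, 0.057, -0.002, -0.15]]]}}

```text
time_s: 29.95
ee_pos: [0.6373, -0.0522, 0.1835]
eef_rot: [-3.14, -1.086, 1.514]
force: [0.1, -0.1, -0.7]
grip_width: 0.0594
grip_force: 25.0
```

```bash
python3 st.py; python3 - <<'E'
from geo import *
o=sync()
l=(.06,.095)
def s(r,v,st,dz=0,w=40): P,R=place(l,28,r,dz); return (P,R,w,v,st)
print('firm');plan([s(58,15,2,.001)])
print('light');plan([s(58,5,3,.001)]+[s(r,30,0,-.001) for r in(52,46,40,34,28,22,16)]+[s(11,30,0,0)]+[s(8,30,3,0)])
E
```

```text
t29.9 pos [ 0.6373 -0.0522  0.1835] rot [-3.14  -1.086  1.514] q [-0.47  0.76  1.24  0.96  1.69 -0.58] F [ 0.1 -0.1 -0.7] w0.0594 gf25.0
cmd err mm [-0.3 -0.4 -1.8] deg 0.20
firm
[[[-0.044,0,0.024,0,0,0,-0.15],[-0.087,0.001,0.047,0,0,0,-0.15],[-0.131,0.001,0.071,0,-0.001,0,-0.15],[-0.131,0.001,0.071,0,-0.001,0,-0.15],[-0.131,0.001,0.071,0,-0.001,0,-0.15]]]
light
[[[0,0,0,0,0,0,-0.15],[0,0,0,0,0,0,-0.15],[0,0,0,0,0,0,-0.15],[0,0,0,0,0,0,-0.15],[-0.04,0,-0.016,0,0,0,-0.15],[-0.075,0,-0.032,0,0,0,-0.15],[-0.112,0,-0.044,0,0,0,-0.15],[-0.15,0,-0.053,0,0,0,-0.15],[-0.188,0,-0.057,0,0,0,-0.15],[-0.227,0,-0.058,0,0,0,-0.15]]]
[[[-0.038,0,0.004,0,0,0,-0.15],[-0.066,0,0.008,0,0,0,-0.15],[-0.085,0,0.013,0,0,0,-0.15],[-0.085,0,0.013,0,0,0,-0.15],[-0.085,0,0.013,0,0,0,-0.15],[-0.085,0,0.013,0,0,0,-0.15]]]
```

Request:
{"op": "play_rows", "data": {"motion": [[[-0.044, 0, 0.024, 0, 0, 0, -0.15], [-0.087, 0.001, 0.047, 0, 0, 0, -0.15], [-0.131, 0.001, 0.071, 0, -0.001, 0, -0.15], [-0.131, 0.001, 0.071, 0, -0.001, 0, -0.15], [-0.131, 0.001, 0.071, 0, -0.001, 0, -0.15]]]}}

```text
time_s: 30.45
ee_pos: [0.6378, -0.0513, 0.1478]
eef_rot: [3.138, -1.08, 1.52]
force: [-0.2, -0.4, -1.5]
grip_width: 0.06
grip_force: 25.0
```

Request:
{"op": "play_rows", "data": {"motion": [[[0, 0, 0, 0, 0, 0, -0.15], [0, 0, 0, 0, 0, 0, -0.15], [0, 0, 0, 0, 0, 0, -0.15], [0, 0, 0, 0, 0, 0, -0.15], [-0.04, 0, -0.016, 0, 0, 0, -0.15], [-0.075, 0, -0.032, 0, 0, 0, -0.15], [-0.112, 0, -0.044, 0, 0, 0, -0.15], [-0.15, 0, -0.053, 0, 0, 0, -0.15], [-0.188, 0, -0.057, 0, 0, 0, -0.15], [-0.227, 0, -0.058, 0, 0, 0, -0.15]]], "grip_force": 5}}

```text
time_s: 31.45
ee_pos: [0.6355, -0.0916, 0.1035]
eef_rot: [3.139, -1.08, 1.518]
force: [0.5, -1.1, 1.1]
grip_width: 0.0603
grip_force: 5.0
```

Request:
{"op": "play_rows", "data": {"motion": [[[-0.038, 0, 0.004, 0, 0, 0, -0.15], [-0.066, 0, 0.008, 0, 0, 0, -0.15], [-0.085, 0, 0.013, 0, 0, 0, -0.15], [-0.085, 0, 0.013, 0, 0, 0, -0.15], [-0.085, 0, 0.013, 0, 0, 0, -0.15], [-0.085, 0, 0.013, 0, 0, 0, -0.15]]]}}

```text
time_s: 32.05
ee_pos: [0.6354, -0.098, 0.0844]
eef_rot: [3.137, -1.08, 1.52]
force: [-0.7, -0.0, -1.5]
grip_width: 0.0598
grip_force: 5.0
```

```bash
python3 st.py; python3 - <<'E'
from geo import *
p,R=load()
Pp,Rp=pick((.6146,.166),64,46,.11)
m=Slerp([0,1],Ro.concatenate([R,Rp]))(.5); M=[.56,.0,.33]
b=p-R.apply([0,0,.08])
q=np.array([-.5,.95,1.19,.9,1.66,-.7])
for x in((p,R),(b,R),(M,m),(Pp,Rp)): q,cst=ik(*x,q); print(np.round(q,2),cst<1e-8)
plan([(p,R,76,20,3),(b,R,76,27,0),(M,m,94,40,0),(Pp,Rp,94,40,2)])
E
```

```text
t32.0 pos [ 0.6354 -0.098   0.0844] rot [ 3.137 -1.08   1.52 ] q [-0.53  0.93  1.19  0.91  1.66 -0.71] F [-0.7 -0.  -1.5] w0.0598 gf5.0
cmd err mm [0.5 0.4 1.6] deg 0.16
[-0.53  0.93  1.19  0.91  1.66 -0.71] True
[-0.61  0.95  1.07  0.87  1.79 -0.67] True
[-0.14  0.31  1.28  0.17  1.63  0.13] True
[ 0.43  1.05  0.71 -0.5   1.98  0.82] True
[[[0,0,0,0,0,0,0.62],[0,0,0,0,0,0,0.62],[0,0,0,0,0,0,0.62],[0,0,-0.107,0,0,0,0.62],[0,0,-0.213,0,0,0,0.62],[0,0,-0.32,0,0,0,0.62],[0.131,-0.04,-0.297,-0.001,-0.018,0.005,1],[0.262,-0.08,-0.274,-0.001,-0.036,0.009,1],[0.394,-0.121,-0.25,-0.002,-0.054,0.014,1],[0.525,-0.161,-0.227,-0.003,-0.072,0.018,1]]]
[[[0.122,-0.054,-0.036,-0.001,-0.019,0.005,1],[0.245,-0.109,-0.072,-0.001,-0.037,0.009,1],[0.368,-0.164,-0.108,-0.002,-0.055,0.014,1],[0.491,-0.219,-0.145,-0.003,-0.073,0.018,1],[0.521,-0.189,-0.002,-0.003,-0.091,0.023,1],[0.551,-0.16,0.141,-0.004,-0.109,0.027,1],[0.582,-0.13,0.283,-0.005,-0.127,0.032,1],[0.612,-0.101,0.426,-0.006,-0.145,0.036,1],[0.643,-0.072,0.568,-0.006,-0.163,0.041,1],[0.673,-0.042,0.711,-0.007,-0.182,0.045,1]]]
[[[0.146,-0.004,0.029,-0.001,-0.018,0.005,1],[0.292,-0.007,0.058,-0.001,-0.036,0.009,1],[0.292,-0.007,0.058,-0.001,-0.036,0.009,1],[0.292,-0.007,0.058,-0.001,-0.036,0.009,1]]]
```

Request:
{"op": "play_rows", "data": {"motion": [[[0, 0, 0, 0, 0, 0, 0.62], [0, 0, 0, 0, 0, 0, 0.62], [0, 0, 0, 0, 0, 0, 0.62], [0, 0, -0.107, 0, 0, 0, 0.62], [0, 0, -0.213, 0, 0, 0, 0.62], [0, 0, -0.32, 0, 0, 0, 0.62], [0.131, -0.04, -0.297, -0.001, -0.018, 0.005, 1], [0.262, -0.08, -0.274, -0.001, -0.036, 0.009, 1], [0.394, -0.121, -0.25, -0.002, -0.054, 0.014, 1], [0.525, -0.161, -0.227, -0.003, -0.072, 0.018, 1]]], "grip_force": 25}}

```text
time_s: 33.05
ee_pos: [0.595, -0.0837, 0.228]
eef_rot: [-3.056, -0.618, 1.376]
force: [1.8, -0.7, 0.6]
grip_width: 0.0937
grip_force: 0.0
```

Request:
{"op": "play_rows", "data": {"motion": [[[0.122, -0.054, -0.036, -0.001, -0.019, 0.005, 1], [0.245, -0.109, -0.072, -0.001, -0.037, 0.009, 1], [0.368, -0.164, -0.108, -0.002, -0.055, 0.014, 1], [0.491, -0.219, -0.145, -0.003, -0.073, 0.018, 1], [0.521, -0.189, -0.002, -0.003, -0.091, 0.023, 1], [0.551, -0.16, 0.141, -0.004, -0.109, 0.027, 1], [0.582, -0.13, 0.283, -0.005, -0.127, 0.032, 1], [0.612, -0.101, 0.426, -0.006, -0.145, 0.036, 1], [0.643, -0.072, 0.568, -0.006, -0.163, 0.041, 1], [0.673, -0.042, 0.711, -0.007, -0.182, 0.045, 1]]]}}

```text
time_s: 34.05
ee_pos: [0.6165, 0.157, 0.1815]
eef_rot: [-3.098, 0.545, 1.18]
force: [1.0, -1.0, 0.9]
grip_width: 0.0938
grip_force: 0.0
```

Request:
{"op": "play_rows", "data": {"motion": [[[0.146, -0.004, 0.029, -0.001, -0.018, 0.005, 1], [0.292, -0.007, 0.058, -0.001, -0.036, 0.009, 1], [0.292, -0.007, 0.058, -0.001, -0.036, 0.009, 1], [0.292, -0.007, 0.058, -0.001, -0.036, 0.009, 1]]]}}

```text
time_s: 34.45
ee_pos: [0.6343, 0.2082, 0.1284]
eef_rot: [-3.136, 0.772, 1.122]
force: [0.1, 0.2, 1.4]
grip_width: 0.0942
grip_force: 0.0
```

```bash
python3 st.py; python3 - <<'E'
from meas import *
c=grab('top'); save(c,'top7.png')
for o in comps(c,.016,.030,300)+comps(c,.07,.09,200,(.4,.7,-.32,.05)): print(o[:4])
E
```

```text
t34.5 pos [0.6343 0.2082 0.1284] rot [-3.136  0.772  1.122] q [ 0.43  1.05  0.71 -0.5   1.98  0.82] F [0.1 0.2 1.4] w0.0942 gf0.0
cmd err mm [-0.4  0.7 -1.9] deg 0.17
([220, 219], 1472, (614.5, 165.9, 111.4, 60.3, 63.9), [614.9, 165.1, 21.5])
([282, 335], 732, (374.2, 33.5, 126.8, 35.0, 82.7), [378.4, 30.4, 25.4])
([587, 343], 312, (355.6, -608.4, 76.7, 22.0, 6.7), [355.9, -608.4, 18.9])
([324, 204], 1664, (638.4, -52.3, 110.1, 60.6, 87.1), [637.7, -51.9, 79.6])
([321, 264], 1701, (518.6, -46.4, 109.8, 60.5, 86.9), [518.3, -46.4, 79.8])
```

View pics/top7.png

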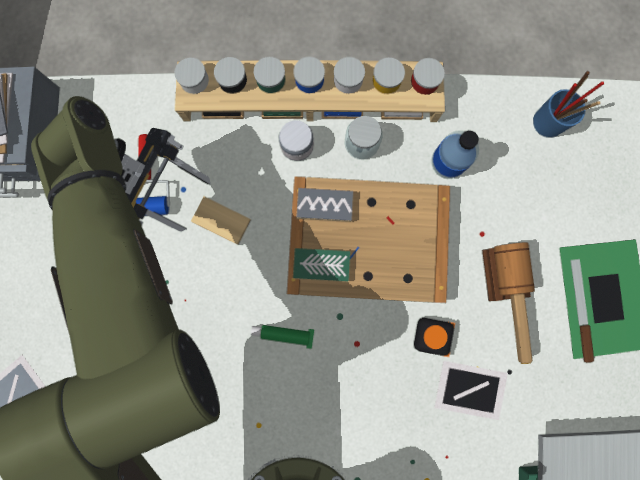

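```bash
python3 - <<'E'
from geo import *
c=(.6145,.166);a=64;t=46
P2,R=pick(c,a,t,.0055);P3,_=pick(c,a,t,.16)
Pp,Rp=place((-.045,-.04),28,74,.04)
m=Slerp([0,1],Ro.concatenate([R,Rp]))(.5); M=[.54,.02,.34]
q=np.array([.43,1.05,.71,-.5,1.98,.82])
for x in((P2,R),(P3,R),(M,m),(Pp,Rp),place((-.045,-.04),28,8)): q,cst=ik(*x,q); print(np.round(q,2),cst<1e-8)
plan([(P2,R,94,25,1),(P2,R,40,25,6)]); print()
plan([(P3,R,40,30,0),(M,m,40,40,0),(Pp,Rp,40,40,2)])
E
```

```text
[ 0.43  1.16  0.74 -0.48  1.85  0.9 ] True
[ 0.43  1.01  0.67 -0.52  2.05  0.78] True
[-0.11  0.25  1.33  0.17  1.64  0.16] True
[-0.69  0.66  1.39  0.82  1.82 -0.74] True
[-0.78  0.9   1.27  0.75  1.79 -0.88] True
[[[0.058,0,0.06,0,0,0,1],[0.116,0,0.12,0,0,0,1],[0.174,0.001,0.18,0,0,0,1],[0.232,0.001,0.24,0,0,0,1],[0.29,0.001,0.3,0,0,0,1],[0.29,0.001,0.3,0,0,0,1],[0.29,0.001,0.3,0,0,0,-0.15],[0.29,0.001,0.3,0,0,0,-0.15],[0.29,0.001,0.3,0,0,0,-0.15],[0.29,0.001,0.3,0,0,0,-0.15]]]
[[[0,0,0,0,0,0,-0.15],[0,0,0,0,0,0,-0.15]]]

[[[-0.072,0,-0.074,0,0,0,-0.15],[-0.143,-0.001,-0.148,0,0,0,-0.15],[-0.215,-0.001,-0.222,0,0,0,-0.15],[-0.287,-0.001,-0.296,0,0,0,-0.15],[-0.358,-0.001,-0.37,0,0,0,-0.15],[-0.43,-0.002,-0.444,0,0,0,-0.15],[-0.561,-0.003,-0.428,0,0.018,-0.004,-0.15],[-0.692,-0.005,-0.412,0.001,0.037,-0.009,-0.15],[-0.823,-0.007,-0.397,0.002,0.055,-0.013,-0.15],[-0.953,-0.008,-0.381,0.003,0.073,-0.018,-0.15]]]
[[[-0.124,-0.017,-0.044,0,0.018,-0.005,-0.15],[-0.247,-0.033,-0.087,0.001,0.036,-0.009,-0.15],[-0.371,-0.05,-0.131,0.002,0.054,-0.014,-0.15],[-0.494,-0.067,-0.174,0.002,0.072,-0.018,-0.15],[-0.553,-0.036,-0.081,0.003,0.09,-0.023,-0.15],[-0.613,-0.005,0.012,0.004,0.108,-0.027,-0.15],[-0.673,0.026,0.105,0.005,0.127,-0.032,-0.15],[-0.732,0.057,0.198,0.005,0.145,-0.036,-0.15],[-0.792,0.088,0.291,0.006,0.163,-0.041,-0.15],[-0.851,0.119,0.385,0.007,0.181,-0.045,-0.15]]]
[[[-0.113,0.005,-0.019,0.001,0.018,-0.005,-0.15],[-0.226,0.01,-0.038,0.002,0.036,-0.01,-0.15],[-0.226,0.01,-0.038,0.002,0.036,-0.01,-0.15],[-0.226,0.01,-0.038,0.002,0.036,-0.01,-0.15]]]
```

Request:
{"op": "play_rows", "data": {"motion": [[[0.058, 0, 0.06, 0, 0, 0, 1], [0.116, 0, 0.12, 0, 0, 0, 1], [0.174, 0.001, 0.18, 0, 0, 0, 1], [0.232, 0.001, 0.24, 0, 0, 0, 1], [0.29, 0.001, 0.3, 0, 0, 0, 1], [0.29, 0.001, 0.3, 0, 0, 0, 1], [0.29, 0.001, 0.3, 0, 0, 0, -0.15], [0.29, 0.001, 0.3, 0, 0, 0, -0.15], [0.29, 0.001, 0.3, 0, 0, 0, -0.15], [0.29, 0.001, 0.3, 0, 0, 0, -0.15]]]}}

```text
time_s: 35.5
ee_pos: [0.6353, 0.2078, 0.0282]
eef_rot: [3.141, 0.767, 1.117]
force: [-0.2, 0.3, 0.1]
grip_width: 0.0657
grip_force: 0.0
```

Request:
{"op": "play_rows", "data": {"motion": [[[0, 0, 0, 0, 0, 0, -0.15], [0, 0, 0, 0, 0, 0, -0.15]]]}}

```text
time_s: 35.7
ee_pos: [0.6352, 0.2077, 0.0279]
eef_rot: [3.141, 0.768, 1.117]
force: [0.6, 1.6, 3.2]
grip_width: 0.0594
grip_force: 25.0
```

Request:
{"op": "play_rows", "data": {"motion": [[[-0.072, 0, -0.074, 0, 0, 0, -0.15], [-0.143, -0.001, -0.148, 0, 0, 0, -0.15], [-0.215, -0.001, -0.222, 0, 0, 0, -0.15], [-0.287, -0.001, -0.296, 0, 0, 0, -0.15], [-0.358, -0.001, -0.37, 0, 0, 0, -0.15], [-0.43, -0.002, -0.444, 0, 0, 0, -0.15], [-0.561, -0.003, -0.428, 0, 0.018, -0.004, -0.15], [-0.692, -0.005, -0.412, 0.001, 0.037, -0.009, -0.15], [-0.823, -0.007, -0.397, 0.002, 0.055, -0.013, -0.15], [-0.953, -0.008, -0.381, 0.003, 0.073, -0.018, -0.15]]]}}

```text
time_s: 36.7
ee_pos: [0.5866, 0.1134, 0.2626]
eef_rot: [-3.065, 0.3, 1.228]
force: [0.5, -0.7, -0.5]
grip_width: 0.0597
grip_force: 25.0
```

Request:
{"op": "play_rows", "data": {"motion": [[[-0.124, -0.017, -0.044, 0, 0.018, -0.005, -0.15], [-0.247, -0.033, -0.087, 0.001, 0.036, -0.009, -0.15], [-0.371, -0.05, -0.131, 0.002, 0.054, -0.014, -0.15], [-0.494, -0.067, -0.174, 0.002, 0.072, -0.018, -0.15], [-0.553, -0.036, -0.081, 0.003, 0.09, -0.023, -0.15], [-0.613, -0.005, 0.012, 0.004, 0.108, -0.027, -0.15], [-0.673, 0.026, 0.105, 0.005, 0.127, -0.032, -0.15], [-0.732, 0.057, 0.198, 0.005, 0.145, -0.036, -0.15], [-0.792, 0.088, 0.291, 0.006, 0.163, -0.041, -0.15], [-0.851, 0.119, 0.385, 0.007, 0.181, -0.045, -0.15]]]}}

```text
time_s: 37.7
ee_pos: [0.5298, -0.1136, 0.2315]
eef_rot: [-3.083, -0.857, 1.429]
force: [-0.1, 0.4, -1.4]
grip_width: 0.0601
grip_force: 25.0
```

Request:
{"op": "play_rows", "data": {"motion": [[[-0.113, 0.005, -0.019, 0.001, 0.018, -0.005, -0.15], [-0.226, 0.01, -0.038, 0.002, 0.036, -0.01, -0.15], [-0.226, 0.01, -0.038, 0.002, 0.036, -0.01, -0.15], [-0.226, 0.01, -0.038, 0.002, 0.036, -0.01, -0.15]]]}}

```text
time_s: 38.1
ee_pos: [0.5266, -0.157, 0.1943]
eef_rot: [3.139, -1.081, 1.521]
force: [0.2, -0.2, -0.4]
grip_width: 0.0596
grip_force: 25.0
```

```bash
python3 st.py; python3 - <<'E'
from h import *
from geo import *
c=grab('side'); cv2.imwrite('pics/side8.png',cv2.resize(c['frame'][130:370,200:520,::-1],(640,480)))
sync()
l=(-.045,-.04)
def s(r,v,st,dz=0,w=40): P,R=place(l,28,r,dz,.004); return (P,R,w,v,st)
print('firm');plan([s(74,15,2,.001)])
print('light');plan([s(74,5,3,.001)]+[s(r,30,0,-.001) for r in(68,62,56,50,44,38,32,26,20,14)]+[s(9,30,3,0)])
E
```

```text
t38.1 pos [ 0.5266 -0.157   0.1943] rot [ 3.139 -1.081  1.521] q [-0.69  0.66  1.39  0.82  1.82 -0.75] F [ 0.2 -0.2 -0.4] w0.0596 gf25.0
cmd err mm [ 0.1 -0.3  0.2] deg 0.06
firm
[[[-0.05,-0.001,0.023,0,0,0,-0.15],[-0.099,-0.001,0.046,0,0,0.001,-0.15],[-0.149,-0.002,0.07,0,0,0.001,-0.15],[-0.149,-0.002,0.07,0,0,0.001,-0.15],[-0.149,-0.002,0.07,0,0,0.001,-0.15]]]
light
[[[0,0,0,0,0,0,-0.15],[0,0,0,0,0,0,-0.15],[0,0,0,0,0,0,-0.15],[0,0,0,0,0,0,-0.15],[-0.034,0,-0.024,0,0,0,-0.15],[-0.064,0,-0.049,0,0,0,-0.15],[-0.096,0,-0.07,0,0,0,-0.15],[-0.13,0,-0.087,0,0,0,-0.15],[-0.166,0,-0.101,0,0,0,-0.15],[-0.204,0,-0.112,0,0,0,-0.15]]]
[[[-0.038,0,-0.006,0,0,0,-0.15],[-0.076,0,-0.008,0,0,0,-0.15],[-0.115,0,-0.006,0,0,0,-0.15],[-0.153,0,-0.001,0,0,0,-0.15],[-0.18,0,0.005,0,0,0,-0.15],[-0.18,0,0.005,0,0,0,-0.15],[-0.18,0,0.005,0,0,0,-0.15],[-0.18,0,0.005,0,0,0,-0.15]]]
```

View pics/side8.png

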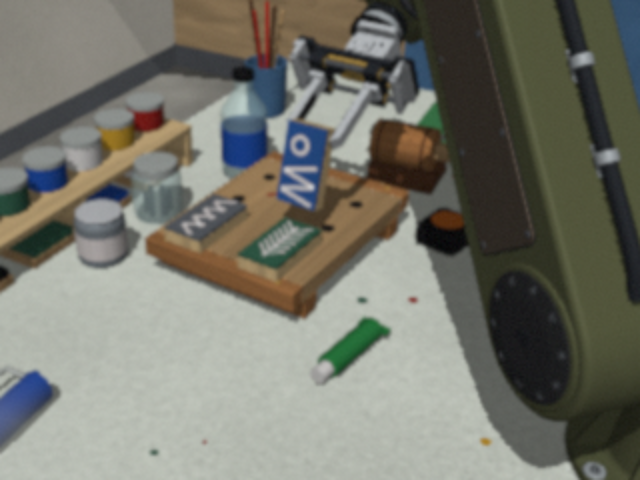

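Request:
{"op": "play_rows", "data": {"motion": [[[-0.05, -0.001, 0.023, 0, 0, 0, -0.15], [-0.099, -0.001, 0.046, 0, 0, 0.001, -0.15], [-0.149, -0.002, 0.07, 0, 0, 0.001, -0.15], [-0.149, -0.002, 0.07, 0, 0, 0.001, -0.15], [-0.149, -0.002, 0.07, 0, 0, 0.001, -0.15]]]}}

```text
time_s: 38.65
ee_pos: [0.5262, -0.1583, 0.1534]
eef_rot: [-3.135, -1.081, 1.511]
force: [-0.6, -0.2, -1.7]
grip_width: 0.0599
grip_force: 25.0
```

Request:
{"op": "play_rows", "data": {"motion": [[[0, 0, 0, 0, 0, 0, -0.15], [0, 0, 0, 0, 0, 0, -0.15], [0, 0, 0, 0, 0, 0, -0.15], [0, 0, 0, 0, 0, 0, -0.15], [-0.034, 0, -0.024, 0, 0, 0, -0.15], [-0.064, 0, -0.049, 0, 0, 0, -0.15], [-0.096, 0, -0.07, 0, 0, 0, -0.15], [-0.13, 0, -0.087, 0, 0, 0, -0.15], [-0.166, 0, -0.101, 0, 0, 0, -0.15], [-0.204, 0, -0.112, 0, 0, 0, -0.15]]], "grip_force": 5}}

```text
time_s: 39.65
ee_pos: [0.5234, -0.208, 0.1216]
eef_rot: [-3.136, -1.081, 1.512]
force: [-0.3, -1.2, 1.4]
grip_width: 0.0602
grip_force: 5.0
```

Request:
{"op": "play_rows", "data": {"motion": [[[-0.038, 0, -0.006, 0, 0, 0, -0.15], [-0.076, 0, -0.008, 0, 0, 0, -0.15], [-0.115, 0, -0.006, 0, 0, 0, -0.15], [-0.153, 0, -0.001, 0, 0, 0, -0.15], [-0.18, 0, 0.005, 0, 0, 0, -0.15], [-0.18, 0, 0.005, 0, 0, 0, -0.15], [-0.18, 0, 0.005, 0, 0, 0, -0.15], [-0.18, 0, 0.005, 0, 0, 0, -0.15]]]}}

```text
time_s: 40.45
ee_pos: [0.5224, -0.2271, 0.0822]
eef_rot: [-3.137, -1.081, 1.513]
force: [-1.0, 0.1, -1.4]
grip_width: 0.0596
grip_force: 5.0
```

```bash
python3 st.py; python3 - <<'E'
from h import *
from geo import *
c=grab('side'); cv2.imwrite('pics/side9.png',cv2.resize(c['frame'][130:370,200:520,::-1],(640,480)))
p,R=load(); b=p-R.apply([0,0,.07])
plan([(p,R,76,20,3),(b,R,76,27,0),([.45,-.15,.35],down(np.pi/2),94,40,2)])
E
```

```text
t40.5 pos [ 0.5224 -0.2271  0.0822] rot [-3.137 -1.081  1.513] q [-0.77  0.9   1.27  0.75  1.79 -0.88] F [-1.   0.1 -1.4] w0.0596 gf5.0
cmd err mm [-0.2  0.2 -0.4] deg 0.08
[[[0,0,0,0,0,0,0.62],[0,0,0,0,0,0,0.62],[0,0,0,0,0,0,0.62],[0,0,-0.093,0,0,0,0.62],[0,0,-0.187,0,0,0,0.62],[0,0,-0.28,0,0,0,0.62],[0.12,-0.034,-0.276,0,-0.019,-0.001,1],[0.24,-0.069,-0.272,0.001,-0.038,-0.002,1],[0.36,-0.103,-0.269,0.001,-0.057,-0.003,1],[0.48,-0.137,-0.265,0.002,-0.076,-0.004,1]]]
[[[0.11,-0.032,-0.052,0.001,-0.019,0,1],[0.219,-0.064,-0.103,0.001,-0.039,-0.001,1],[0.328,-0.095,-0.155,0.002,-0.058,-0.002,1],[0.438,-0.127,-0.207,0.002,-0.077,-0.003,1],[0.547,-0.159,-0.258,0.003,-0.096,-0.004,1],[0.547,-0.159,-0.258,0.003,-0.096,-0.004,1],[0.547,-0.159,-0.258,0.003,-0.096,-0.004,1]]]
```

View pics/side9.png

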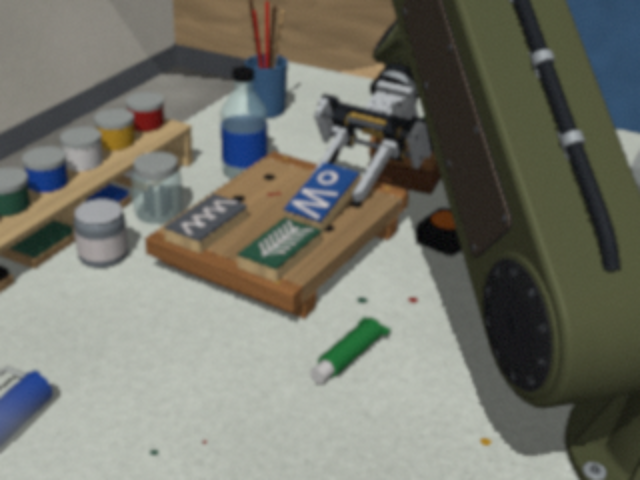

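Request:
{"op": "play_rows", "data": {"motion": [[[0, 0, 0, 0, 0, 0, 0.62], [0, 0, 0, 0, 0, 0, 0.62], [0, 0, 0, 0, 0, 0, 0.62], [0, 0, -0.093, 0, 0, 0, 0.62], [0, 0, -0.187, 0, 0, 0, 0.62], [0, 0, -0.28, 0, 0, 0, 0.62], [0.12, -0.034, -0.276, 0, -0.019, -0.001, 1], [0.24, -0.069, -0.272, 0.001, -0.038, -0.002, 1], [0.36, -0.103, -0.269, 0.001, -0.057, -0.003, 1], [0.48, -0.137, -0.265, 0.002, -0.076, -0.004, 1]]]}}

```text
time_s: 41.5
ee_pos: [0.4879, -0.2272, 0.2204]
eef_rot: [3.131, -0.599, 1.548]
force: [0.1, -0.1, -0.6]
grip_width: 0.0938
grip_force: 0.0
```

Request:
{"op": "play_rows", "data": {"motion": [[[0.11, -0.032, -0.052, 0.001, -0.019, 0, 1], [0.219, -0.064, -0.103, 0.001, -0.039, -0.001, 1], [0.328, -0.095, -0.155, 0.002, -0.058, -0.002, 1], [0.438, -0.127, -0.207, 0.002, -0.077, -0.003, 1], [0.547, -0.159, -0.258, 0.003, -0.096, -0.004, 1], [0.547, -0.159, -0.258, 0.003, -0.096, -0.004, 1], [0.547, -0.159, -0.258, 0.003, -0.096, -0.004, 1]]]}}

```text
time_s: 42.2
ee_pos: [0.4497, -0.1497, 0.3498]
eef_rot: [-3.14, -0.001, 1.573]
force: [-0.1, -0.8, -1.7]
grip_width: 0.094
grip_force: 0.0
```

Request:
{"op": "play_rows", "data": {"motion": [[[0.16, 0, 0, 0, 0, 0, 1], [0.32, 0, 0, 0, 0, 0, 1], [0.48, 0, 0, 0, 0, 0, 1], [0.64, 0, 0, 0, 0, 0, 1], [0.8, 0, 0, 0, 0, 0, 1], [0.96, 0, 0, 0, 0, 0, 1], [1, 0, 0, 0, 0, 0, 1]]]}}

```text
time_s: 42.9
ee_pos: [0.4495, 0.1016, 0.3478]
eef_rot: [-3.135, -0.002, 1.573]
force: [-0.0, -0.1, -0.1]
grip_width: 0.0939
grip_force: 0.0
```

Request:
{"op": "play_rows", "data": {"motion": [[[0.16, 0, 0, 0, 0, 0, 1], [0.32, 0, 0, 0, 0, 0, 1], [0.48, 0, 0, 0, 0, 0, 1], [0.64, 0, 0, 0, 0, 0, 1], [0.64, 0, 0, 0, 0, 0, 1], [0.64, 0, 0, 0, 0, 0, 1]]]}}

```text
time_s: 43.5
ee_pos: [0.4499, 0.2591, 0.3481]
eef_rot: [-3.136, 0.001, 1.572]
force: [-0.4, -0.4, -0.2]
grip_width: 0.0942
grip_force: 0.0
```

```bash
python3 st.py; python3 - <<'E'
from meas import *
c=grab('top'); save(c,'top10.png')
for o in comps(c,.07,.09,200,(.4,.7,-.32,.05))+comps(c,.05,.066,2000)+comps(c,.06,.1,1000,(.2,.83,-.6,-.25)): print(o[:4])
W=cloud(c)
for n,d in(('L',(.5769,-.0633)),('R',(.5679,-.2231))):
    r=np.hypot(W[...,0]-d[0],W[...,1]-d[1]); print(n,np.nanmedian(W[r<.008][:,2]))
E
```

```text
t43.5 pos [0.4499 0.2591 0.3481] rot [-3.136e+00  1.000e-03  1.572e+00] q [0.45 0.17 1.4  0.   1.58 0.45] F [-0.4 -0.4 -0.2] w0.0942 gf0.0
cmd err mm [ -0.  409.   -1.9] deg 0.20
([324, 204], 1676, (638.5, -52.4, 110.7, 60.9, 86.2), [637.7, -51.9, 79.6])
([389, 261], 1707, (525.4, -180.8, 110.8, 59.8, 86.8), [524.9, -180.3, 79.8])
([321, 264], 1707, (518.4, -46.4, 110.0, 60.2, 86.9), [518.4, -46.4, 79.7])
([378, 238], 13497, (571.8, -143.3, 320.8, 241.1, 86.9), [580.6, -167.0, 57.8])
([517, 288], 2540, (441.7, -443.1, 241.1, 68.9, 6.1), [486.0, -438.6, 79.8])
L 0.0579958366792197
R 0.05788441849703907
```

View pics/top10.png

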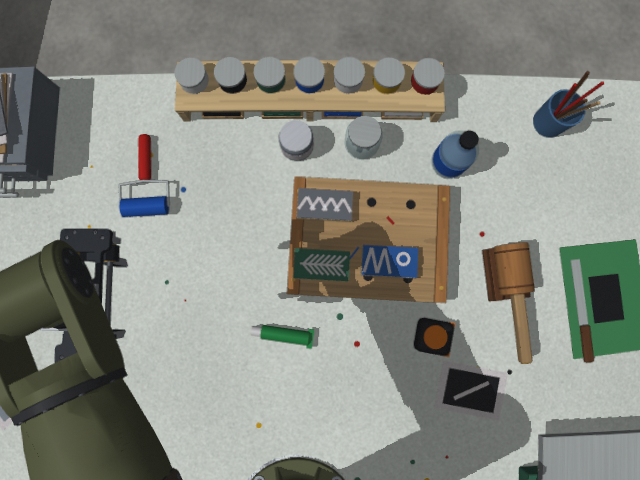

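```bash
python3 -c "
from station import workorder
print(workorder.hand_in())"
```

```text
the job is handed in; nothing more can be done
None
```

The job is done and handed in at about 44 s: both dogs measured flush, the mallet is back in its cradle, and the three blocks present (green, grey, blue; no red one in view) lie flat on the bench, carved face up and parallel to its long edges.

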